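# Set up the hand-rest bridge over a painting panel

## Task

Get the painter's board ready for fine work: clear the paint jar off the panel and the little rolling pin out of the rail notches, putting both in the metal tray (jar upright, pin lying flat). Then push the panel fully home against the board's far stop, and finally lay the wooden bridge slat across the two rails so that it sits down in both notches, roughly centred. Never tip the jar over, and leave the mug, bowl and carton where they are.

Things in the scene. Friction and masses are not known exactly. Their poses are not given: they have to be found in the camera images.
- board: fixed plywood work board, 250 (x) by 210 (y) mm, base 12 mm thick. Origin: centre of its underside; x points away from the robot to the stop. Two wooden side rails run along x at y = +-86 mm, 22 mm thick, tops 56 mm above the origin, 150 mm clear between them. The far stop is a strip between the rails, its near face at x = +105 mm, its top at 36 mm. The near end is open.
- notches (a point): point midway between the two notches, at the height of their floor (44 mm above the board's underside); axes as the board's. Each rail has one notch, 48 mm wide along x and 12 mm deep, open above, centred at the board's x = +40 mm.
- panel: loose primed painting panel with white top, 130 (x) by 140 (y) by 18 mm, 0.22 kg, lying on the board's base between the rails, short of the stop. Origin: centre of its underside. Home against the stop its origin is at the board's x = +40 mm; at the start it is 40 to 60 mm short of that.
- jar: closed paint jar with dark lid, 54 mm diameter, 75 mm high, about 0.18 kg, standing on the near part of the panel. Origin: centre of its underside; z up its axis.
- pin: small wooden rolling pin: roller 30 mm diameter and 204 mm long, with a knob 16 mm diameter and 16 mm long on each end (236 mm overall), 0.12 kg. Origin: its middle, on the axis; its own y is the long axis. It lies in the two rail notches, across the board; it may roll a little.
- bridge: wooden slat, 250 mm long (its y), 40 mm wide (its x), 14 mm thick, 0.11 kg, lying flat on the table to one side of the board. Origin: centre of its underside.
- tray: fixed shallow metal tray, 270 (x) by 190 (y) mm, 30 mm high, walls and floor 5 mm thick, on the other side of the board. Origin: centre of its underside. The pin fits in it only along the tray's x.
- mug: white mug, 76 mm diameter, 85 mm high, beyond the board to one side; bystander. Origin: centre of its underside.
- bowl: terracotta bowl, 110 mm diameter, 45 mm high, beyond the board to one side; bystander. Origin: centre of its underside.
- carton: closed cardboard box, 70 by 120 by 60 mm, beyond the board; bystander. Origin: centre of its underside.

How it is judged:
By the outcome, as a careful person would: the job done as asked, in the order asked, and still so for the second after the job is handed in, with the robot touching nothing.
It also fails if it takes over 70 s, if anything falls off the work surface, if the arm or the gripper's body presses on something with over 40 N, if the wrist force passes 120 N, or if a joint passes its speed limit or range.

## Robot

A 7-joint arm with a two-finger parallel gripper is mounted at the origin on the work surface. World frame = base frame: x ahead of the robot, y to its left, z up, the work surface at z = 0. Lengths are in m, angles in rad, forces in N, time in s.
With the tool pointing down it reaches from about 0.425 to 1.025 m from the base axis. Payload 9.4 kg.
Tool frame: the origin (TCP) lies between the finger pads; the fingertips stand 25 mm ahead of it and the grasp point (between the pads) lies 6 mm ahead of it (tcp_to_tips is the z of the fingertips in the tool frame, in m); z points along the fingers, y is the direction in which the jaws open and shut (so a half turn about z gives the same grasp; the last joint's range is limited). The gripper opens to 93 mm and grips with 3 to 60 N. Pads are 15 mm wide; open, the fingers measure 128 mm over their backs; the gripper's body (75 mm by 188 mm) begins 65 mm behind the grasp point.
Start: joints at [1.235, 0.599, -0.003, 1.599, 0.002, 0.943, -0.08], TCP at [0.186, -0.701, 0.244] pointing down, gripper open.
Joint ranges: [-2.57, 2.57], [-0.35, 1.97], [-1.29, 1.29], [0.11, 2.56], [-1.05, 4.19], [0.11, 1.86], [-2.63, 2.63]. Speed limits (rad/s): [2.22, 2.22, 3.01, 3.01, 3.14, 3.14, 3.14].

## Interface

Orientations are given as a unit quaternion [w, x, y, z].
In Python, from cell import * gives the robot as it stands. The module is installed in compiled form; this text tells all that it offers.
- The arm moves only by the shell command python3 -m crank 'ROWS' [OPENING] [FORCE]. ROWS is JSON, one flat list of numbers, 6 for each row, row after row: the shift along the tool's x, y, z in mm, then the turn, a rotation vector about the tool's x, y, z in rad. A call has 1 to 5 rows; each row is the pose to reach, as a shift and turn from the pose commanded when the call began, along the tool's axes at that moment; what a row does not reach only later rows make up. A row lasts 1/12 s, in which the tool goes at most 41.7 mm and 7.16 degrees, less where a joint would pass 70% of its speed; a pose out of reach is approached as far as the arm can. A call with a gripper value outside its range is refused whole. OPENING is the closure, from 0 (fully open) to 1 (shut), set as the call begins (- or left out, the last holds). The fingers move at their own pace and stop on an object; FORCE is the grip in N (left out, the last holds). Time passes only in rows, so rows that repeat a pose let the fingers close. It gives the time, the measured TCP pose, the force and the opening at its end, in the units of the state.
- sense(): the state, without advancing time (a new reading comes with each control period).
- capture(name): name is "scene" or "top"; returns a dict with "img" (400x640x3 uint8, red, green, blue), "fx", "fy", "cx", "cy" (pixels), "dist" ([k1, k2, p1, p2, k3] as OpenCV has them; the pictures are not rectified), "T" (4x4, takes a point from camera to world coordinates). Camera axes: x right, y down, z forward; pixel columns grow to the right and rows downward; lengths in m; the calibration is good to about 2 mm. A picture is of the moment at which its call begins. There is no depth.
- job_done(): hands the job in, once; it reports no verdict.
The state is a dict: "clock": time; "q": joint angles; "qvel": joint speeds; "effort": joint torques, N m; "eef_pos": TCP position; "ee_rot": TCP orientation; "contact_force": force on the tool from outside, world axes, zero at the start; "ft_torque": the same for the moment, N m; "finger_gap": opening from 0.0 (shut) to 1.0 (fully open).
Only numpy, scipy, OpenCV 4.12 (cv2) and the standard library are available. Lean on these libraries where they do the work, as an engineer would, in place of code of your own. Each camera call takes 0.05 s, during which the arm holds its last target.

## Working session

There is one attempt and no reset: what is moved stays moved. The work goes in short steps, Python scripts to look and compute and a shell command to move; the robot and the scene stay as the last step left them, time stands still between calls to the robot, and variables do not carry over. Pictures are saved under pics/ and viewed, and the job is handed in when it is done.

```bash
mkdir -p pics; ls; python3 - <<'E'
from cell import *
import cv2,numpy as np
print(sense())
for n in("scene","top"):
    c=capture(n);cv2.imwrite(f"pics/{n}0.png",c["img"][:,:,::-1])
    print(n,{k:np.round(v,4).tolist() for k,v in c.items() if k!="img"})
E
```

```text
pics
{'clock': 0.0, 'q': array([ 1.23532713,  0.60011832, -0.00255607,  1.60013656,  0.00181021,
        0.94291828, -0.0798217 ]), 'qvel': array([ 0.00145451,  0.00043679, -0.00056794,  0.00034023,  0.00064715,
       -0.00032457,  0.00194058]), 'effort': array([-2.14957487e-03, -7.65050483e+01,  1.49796981e+00, -2.52353793e+01,
       -5.22536575e-02,  1.68992474e-02,  1.63939603e-04]), 'eef_pos': array([ 0.18539262, -0.70041729,  0.2427623 ]), 'ee_rot': array([-7.69852088e-04,  9.91637728e-01,  1.29050351e-01, -1.73574134e-04]), 'contact_force': array([ 0.79659337, -0.15330819, -0.10725197]), 'ft_torque': array([-0.0307568 , -0.01897119, -0.01952401]), 'finger_gap': 1.0014093932048311}
scene {'fx': 401.8339, 'fy': 401.8339, 'cx': 326.1513, 'cy': 197.1306, 'dist': [-0.0171, 0.0, 0.0, 0.0, 0.0], 'T': [[0.2905, 0.6923, -0.6605, 1.3761], [0.9567, -0.1966, 0.2148, -0.2456], [0.0189, -0.6943, -0.7194, 0.9068], [0.0, 0.0, 0.0, 1.0]]}
top {'fx': 474.3323, 'fy': 474.3323, 'cx': 313.0628, 'cy': 193.6935, 'dist': [-0.1118, 0.0, 0.0, 0.0, 0.0], 'T': [[-0.0451, -0.9701, 0.2385, 0.3125], [-0.999, 0.0438, -0.0109, 0.0107], [0.0001, -0.2387, -0.9711, 1.3713], [0.0, 0.0, 0.0, 1.0]]}
```

View pics/scene0.png

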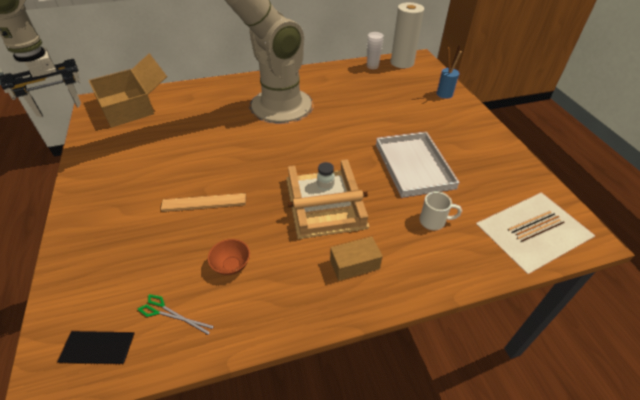

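View pics/top0.png

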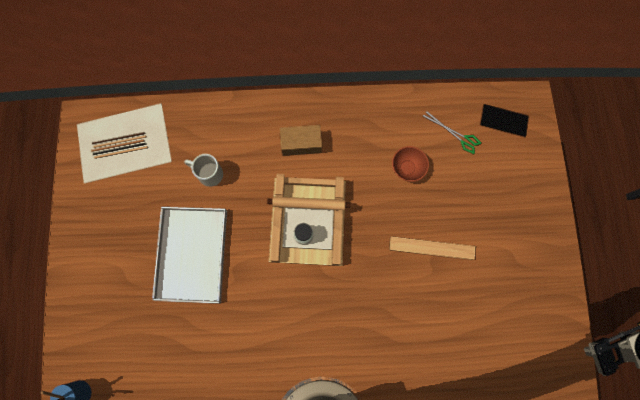

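The scene view looks back at the robot. In it the board is at about (327,200), the jar at (326,175), the pin at (330,199), the slat at (204,203) and the tray at (416,163). In the top view the board is at about (308,222), the jar lid at (303,233), the pin from (268,202) to (353,205), the slat at (432,248) and the tray at (190,255).

```bash
cat > h.py <<'E'
import numpy as np,cv2
from cell import *
def K(c): return np.array([[c["fx"],0,c["cx"]],[0,c["fy"],c["cy"]],[0,0,1.]])
def ray(c,uv):
    p=cv2.undistortPoints(np.array(uv,float).reshape(-1,1,2),K(c),np.array(c["dist"],float)).reshape(-1,2)
    T=np.array(c["T"]); d=np.c_[p,np.ones(len(p))]@T[:3,:3].T
    return T[:3,3],d
def plane(c,uv,z):
    o,d=ray(c,uv); return o+d*((z-o[2])/d[:,2])[:,None]
def proj(c,P):
    Ti=np.linalg.inv(np.array(c["T"])); r,_=cv2.Rodrigues(Ti[:3,:3])
    return cv2.projectPoints(np.array(P,float).reshape(-1,1,3),r,Ti[:3,3],K(c),np.array(c["dist"],float))[0].reshape(-1,2)
def crop(c,u0,v0,u1,v1,s,name):
    im=cv2.resize(c["img"][v0:v1,u0:u1,::-1],None,fx=s,fy=s,interpolation=cv2.INTER_CUBIC)
    for u in range((u0+9)//10*10,u1,10): cv2.line(im,((u-u0)*s,0),((u-u0)*s,12 if u%50==0 else 5),(0,255,255),1)
    for v in range((v0+9)//10*10,v1,10): cv2.line(im,(0,(v-v0)*s),(12 if v%50==0 else 5,(v-v0)*s),(0,255,255),1)
    cv2.imwrite(f"pics/{name}.png",im)
E
python3 - <<'E'
from h import *
c=capture("top");crop(c,255,165,365,275,5,"t1")
crop(c,380,225,490,270,7,"t2")
crop(c,145,200,235,310,5,"t4")
c=capture("scene");crop(c,275,145,385,245,5,"s1")
E
```

```text
(no output)
```

View pics/t1.png

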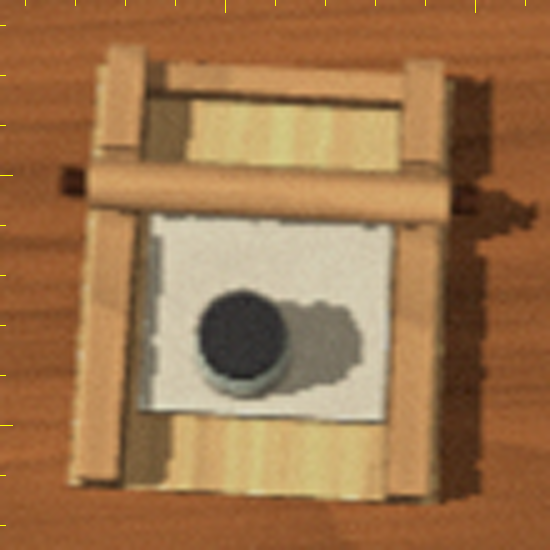

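View pics/s1.png

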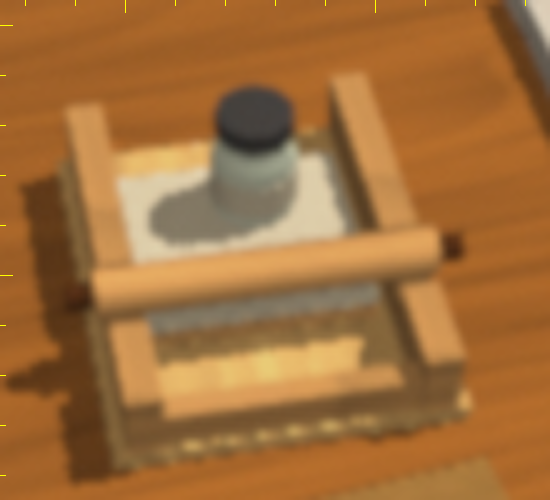

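View pics/t2.png

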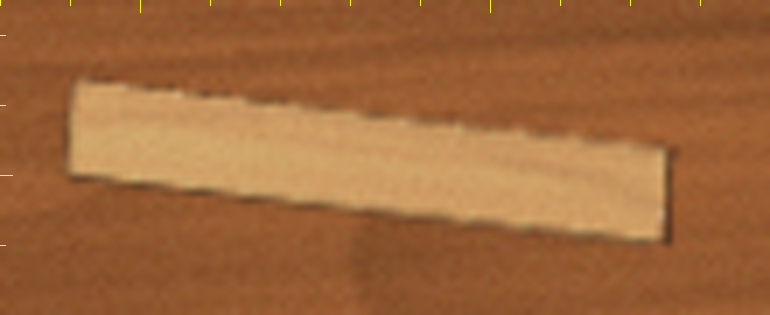

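View pics/t4.png

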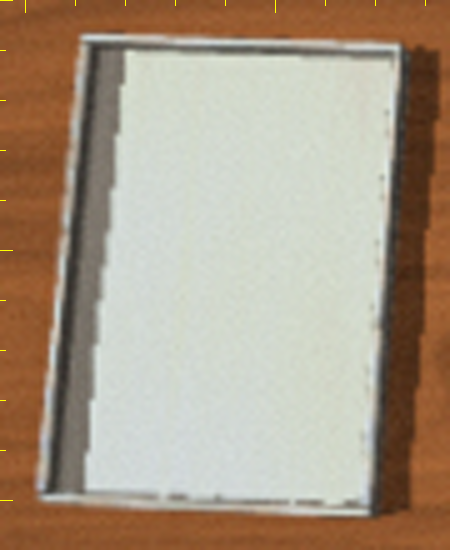

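```bash
cat > m.py <<'E'
from h import *
t=capture("top");s=capture("scene")
def P(c,xy,o,k,z): return np.round(plane(c,[(o[0]+(x+.5)/k-.5,o[1]+(y+.5)/k-.5) for x,y in xy],z)*1000,1)
print("rails top\n",P(t,[(108,47),(145,47),(75,483),(120,483),(405,62),(444,62),(388,495),(435,497)],(255,165),5,.056))
print("rails scene: -y near out,in, far out,in; +y near in,out, far in,out\n",P(s,[(67,108),(103,105),(120,404),(160,400),(332,77),(365,74),(425,362),(463,357)],(275,145),5,.056))
print("pin top",P(t,[(88,183),(450,197),(62,181),(475,200)],(255,165),5,.059))
print("pin scene",P(s,[(95,290),(438,246)],(275,145),5,.059))
print("lid",P(t,[(242,336)],(255,165),5,.105),P(s,[(254,115)],(275,145),5,.105))
print("panel near corners",P(t,[(140,410),(385,422)],(255,165),5,.030))
b=P(t,[(76,81),(667,147),(667,241),(68,176)],(380,225),7,.014);print("bridge",b,b.mean(0))
b=P(t,[(82,37),(403,45),(375,514),(38,497)],(145,200),5,.030);print("tray",b,b.mean(0))
# masks
hsv=cv2.cvtColor(t["img"],cv2.COLOR_RGB2HSV)
E
python3 m.py
```

```text
rails top
 [[698.8  99.7  56. ]
 [697.8  78.4  56. ]
 [448.7 124.9  56. ]
 [447.7 100.   56. ]
 [682.1 -71.1  56. ]
 [681.1 -93.6  56. ]
 [434.5 -47.8  56. ]
 [432.1 -73.7  56. ]]
rails scene: -y near out,in, far out,in; +y near in,out, far in,out
 [[431.5 -68.5  56. ]
 [434.9 -45.8  56. ]
 [677.8 -96.   56. ]
 [681.  -74.1  56. ]
 [448.4 103.1  56. ]
 [451.4 124.7  56. ]
 [695.2  76.4  56. ]
 [697.5  98.3  56. ]]
pin top [[ 618.1  113.    59. ]
 [ 600.7  -91.9   59. ]
 [ 619.9  127.8   59. ]
 [ 598.3 -106.    59. ]]
pin scene [[593.1 -89.4  59. ]
 [613.9 114.2  59. ]]
lid [[518.9  28.5 105. ]] [[522.2  27.2 105. ]]
panel near corners [[491.3  89.1  30. ]
 [478.2 -49.5  30. ]]
bridge [[ 509.3 -222.4   14. ]
 [ 469.2 -468.    14. ]
 [ 430.3 -463.4   14. ]
 [ 470.2 -216.    14. ]] [ 469.75 -342.45   14.  ]
tray [[621.9 442.1  30. ]
 [608.9 252.4  30. ]
 [342.3 269.7  30. ]
 [357.7 461.4  30. ]] [482.7 356.4  30. ]
```

```bash
cat > g.py <<'E'
import sys
from h import *
from scipy.spatial.transform import Rotation as R
s=sense(); a=[float(v) for v in sys.argv[1:]]
q=s["ee_rot"]; r=R.from_quat([q[1],q[2],q[3],q[0]])
p=np.array(a[:3])/1000
psi=a[3]; t=R.from_matrix(np.array([[np.cos(psi),np.sin(psi),0],[np.sin(psi),-np.cos(psi),0],[0,0,-1.]]))
d=r.inv().apply(p-s["eef_pos"])*1000; w=(r.inv()*t).as_rotvec()
n=max(np.linalg.norm(d)/41.7,np.linalg.norm(w)/.125)
print("tool d",d.round(1),"rot",w.round(3),"rows",round(n,1))
n=int(np.ceil(n)); 
print("per row",(d/n).round(1),(w/n).round(3),"n",n)
print("clock",round(s["clock"],2),"F",s["contact_force"].round(1),"gap",round(s["finger_gap"],3),"pos",(s["eef_pos"]*1000).round(1),"q",s["q"].round(2))
E
python3 g.py 520.5 28 200 1.478
```

```text
tool d [ 510.4 -618.7   43.6] rot [-0.    -0.    -1.219] rows 19.3
per row [ 25.5 -30.9   2.2] [-0.    -0.    -0.061] n 20
clock 0.3 F [ 0.2 -0.3 -0.3] gap 1.004 pos [ 185.5 -700.7  243.3] q [ 1.24  0.6  -0.    1.6   0.    0.94 -0.08]
```

```bash
python3 -m crank '[25,-31,2,0,0,-0.061, 51,-62,4,0,0,-0.122, 77,-93,7,0,0,-0.183, 102,-124,9,0,0,-0.244, 128,-155,11,0,0,-0.305]' 0.19 20; python3 g.py 520.5 28 200 1.478
```

```text
clock: 0.72
eef_pos: [0.2699, -0.5165, 0.2326]
ee_rot: [0.0, 0.96, 0.279, -0.0]
contact_force: [1.3, 0.5, 0.0]
finger_gap: 0.814
tool d [ 503.7 -325.    32.5] rot [ 0.     0.    -0.912] rows 14.4
per row [ 33.6 -21.7   2.2] [ 0.     0.    -0.061] n 15
clock 0.72 F [1.3 0.5 0. ] gap 0.814 pos [ 269.9 -516.5  232.6] q [ 1.06  0.44 -0.1   1.94  0.06  0.76 -0.08]
```

```bash
python3 -m crank '[34,-22,2,0,0,-0.061, 67,-43,4,0,0,-0.122, 101,-65,7,0,0,-0.183, 134,-87,9,0,0,-0.244, 168,-108,11,0,0,-0.305]'; python3 g.py 520.5 28 200 1.478
```

```text
clock: 1.13
eef_pos: [0.3541, -0.3354, 0.2217]
ee_rot: [0.0, 0.907, 0.422, 0.0]
contact_force: [0.8, 0.2, 0.2]
finger_gap: 0.811
tool d [ 385.3 -106.6   21.6] rot [ 0.     0.    -0.607] rows 9.6
per row [ 38.5 -10.7   2.2] [ 0.     0.    -0.061] n 10
clock 1.13 F [0.8 0.2 0.2] gap 0.811 pos [ 354.1 -335.4  221.7] q [ 0.8   0.36 -0.21  2.15  0.12  0.65 -0.19]
```

```bash
python3 -m crank '[38,-11,2,0,0,-0.061, 77,-21,4,0,0,-0.122, 115,-32,6,0,0,-0.183, 154,-43,9,0,0,-0.244, 193,-53,11,0,0,-0.305]'; python3 g.py 520.5 28 200 1.478
```

```text
clock: 1.55
eef_pos: [0.4384, -0.1538, 0.2107]
ee_rot: [0.0, 0.832, 0.555, 0.0]
contact_force: [0.0, -0.4, -0.5]
finger_gap: 0.808
tool d [199.4   5.9  10.7] rot [ 0.     0.    -0.302] rows 4.8
per row [39.9  1.2  2.1] [ 0.    0.   -0.06] n 5
clock 1.55 F [ 0.  -0.4 -0.5] gap 0.808 pos [ 438.4 -153.8  210.7] q [ 0.46  0.36 -0.32  2.2   0.19  0.61 -0.39]
```

```bash
python3 -m crank '[40,1,2,0,0,-0.06, 80,2,4,0,0,-0.12, 120,4,6,0,0,-0.18, 159,5,8,0,0,-0.24, 199,6,11,0,0,-0.302]'; python3 -m crank '[0,0,0,0,0,0]';python3 g.py 520.5 28 82 1.478
```

```text
clock: 1.97
eef_pos: [0.5212, 0.0274, 0.1998]
ee_rot: [0.0, 0.739, 0.674, 0.0]
contact_force: [0.9, -0.7, -0.6]
finger_gap: 0.811
clock: 2.05
eef_pos: [0.5236, 0.0338, 0.1998]
ee_rot: [-0.001, 0.736, 0.677, 0.003]
contact_force: [0.7, -0.7, 0.5]
finger_gap: 0.809
tool d [ -6.6  -3.  117.8] rot [ 0.003 -0.005  0.009] rows 2.8
per row [-2.2 -1.  39.3] [ 0.001 -0.002  0.003] n 3
clock 2.05 F [ 0.7 -0.7  0.5] gap 0.809 pos [523.6  33.8 199.8] q [ 0.12  0.44 -0.4   2.08  0.27  0.66 -0.54]
```

```bash
python3 -m crank '[0,0,0,0,0,0,0,0,0,0,0,0,0,0,0,0,0,0]';python3 g.py 520.5 28 82 1.478
```

```text
clock: 2.3
eef_pos: [0.52, 0.0242, 0.1995]
ee_rot: [0.0, 0.741, 0.672, -0.001]
contact_force: [0.3, -0.6, -0.6]
finger_gap: 0.812
tool d [  4.    0.2 117.5] rot [-0.001  0.001 -0.004] rows 2.8
per row [ 1.3  0.1 39.2] [-0.     0.    -0.001] n 3
clock 2.3 F [ 0.3 -0.6 -0.6] gap 0.812 pos [520.   24.2 199.5] q [ 0.13  0.44 -0.39  2.09  0.27  0.66 -0.54]
```

```bash
python3 -m crank '[1,0,25,0,0,0, 1,0,50,0,0,0, 1,0,75,0,0,0, 1,0,95,0,0,0, 1,0,105,0,0,0]';python3 g.py 520.5 28 82 1.478; python3 - <<'E'
from h import *
c=capture("scene");crop(c,265,95,385,235,4,"s2")
c=capture("top");crop(c,255,165,365,275,4,"t5")
E
```

```text
clock: 2.72
eef_pos: [0.5194, 0.0248, 0.0928]
ee_rot: [-0.001, 0.741, 0.672, -0.001]
contact_force: [0.2, 0.1, 0.2]
finger_gap: 0.81
tool d [ 3.3  0.8 10.8] rot [-0.002  0.001 -0.005] rows 0.3
per row [ 3.3  0.8 10.8] [-0.002  0.001 -0.005] n 1
clock 2.72 F [0.2 0.1 0.2] gap 0.81 pos [519.4  24.8  92.8] q [ 0.04  0.6  -0.28  2.17  0.4   0.41 -0.66]
```

View pics/s2.png

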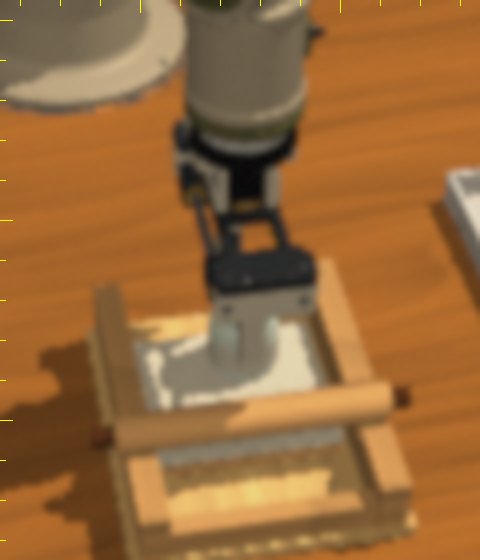

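```bash
python3 - <<'E'
from h import *
c=capture("scene")
from numpy import array
p=proj(c,[[.565,.024,.067],[.5205,.028,.030],[.5205,.028,.075]]);print((p-[265,95])*4)
E
```

```text
[[253.2696679  366.23560509]
 [240.32305597 360.58685225]
 [241.32530466 318.23781619]]
```

View pics/t5.png

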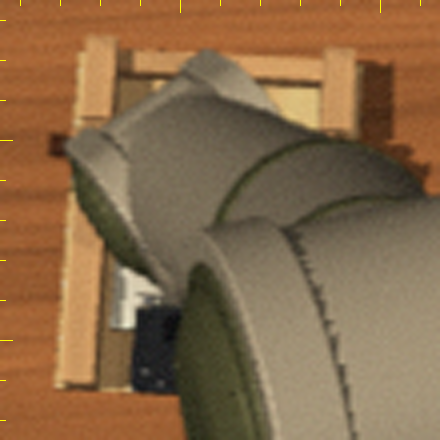

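The scene crop shows the fingers straddling the jar, with the near finger at about crop (262,310) and the jar base at about (243,360). That matches the projection. In the top view the arm hides the jar. I'll lower and grip.

```bash
python3 -m crank '[2,0,6,0,0,0, 3,0,10,0,0,0, 3,0,10,0,0,0]'; python3 -m crank '[0,0,0,0,0,0,0,0,0,0,0,0,0,0,0,0,0,0,0,0,0,0,0,0,0,0,0,0,0,0]' 1 20;python3 g.py 520.5 28 82 1.478
```

```text
clock: 3.12
eef_pos: [0.5212, 0.0298, 0.0848]
ee_rot: [0.0, 0.74, 0.673, 0.0]
contact_force: [-0.1, -0.1, -0.6]
finger_gap: 0.811
clock: 3.53
eef_pos: [0.5209, 0.0295, 0.0848]
ee_rot: [0.0, 0.74, 0.673, -0.0]
contact_force: [-0.2, -0.5, 3.0]
finger_gap: 0.568
tool d [-1.5 -0.2  2.8] rot [ 0.     0.    -0.002] rows 0.1
per row [-1.5 -0.2  2.8] [ 0.     0.    -0.002] n 1
clock 3.53 F [-0.2 -0.5  3. ] gap 0.568 pos [520.9  29.5  84.8] q [ 0.02  0.62 -0.26  2.18  0.4   0.39 -0.67]
```

```bash
python3 -m crank '[0,0,-10,0,0,0, 0,0,-28,0,0,0, 0,0,-50,0,0,0, 0,0,-70,0,0,0, 0,0,-80,0,0,0]' 1 25;python3 g.py 411 406.6 165 1.5
```

```text
clock: 3.95
eef_pos: [0.5214, 0.0297, 0.1671]
ee_rot: [0.001, 0.74, 0.673, 0.001]
contact_force: [0.9, 0.3, -2.5]
finger_gap: 0.566
tool d [ 364.7 -145.7    1.9] rot [ 0.002 -0.    -0.024] rows 9.4
per row [ 36.5 -14.6   0.2] [ 0.    -0.    -0.002] n 10
clock 3.95 F [ 0.9  0.3 -2.5] gap 0.566 pos [521.4  29.7 167.1] q [ 0.1   0.49 -0.37  2.12  0.31  0.58 -0.59]
```

```bash
python3 -m crank '[10,-4,0,0,0,0, 28,-11,0,0,0,-0.005, 55,-22,0,0,0,-0.005, 85,-34,0,0,0,-0.005, 117,-47,0,0,0,-0.01]'; python3 -m crank '[32,-13,0,0,0,0, 64,-26,0,0,0,0, 96,-38,0,0,0,0, 128,-51,0,0,0,-0.005, 160,-64,0,0,0,-0.01]';python3 g.py 411 406.6 165 1.5
```

```text
clock: 4.37
eef_pos: [0.4841, 0.1515, 0.1637]
ee_rot: [-0.0, 0.737, 0.676, -0.001]
contact_force: [0.3, -0.1, -2.1]
finger_gap: 0.569
clock: 4.78
eef_pos: [0.4332, 0.3172, 0.1636]
ee_rot: [-0.0, 0.733, 0.68, -0.001]
contact_force: [0.6, -0.4, -2.1]
finger_gap: 0.573
tool d [ 87.5 -28.8  -1.4] rot [-0.001  0.001 -0.003] rows 2.2
per row [29.2 -9.6 -0.5] [-0.     0.    -0.001] n 3
clock 4.78 F [ 0.6 -0.4 -2.1] gap 0.573 pos [433.2 317.2 163.6] q [-0.49  0.51 -0.34  2.09  0.29  0.59 -1.12]
```

```bash
python3 -m crank '[30,-10,0,0,0,0, 53,-17,0,0,0,0, 70,-23,0,0,0,0, 82,-27,0,0,0,0, 87,-29,0,0,0,0]'; python3 -m crank '[0,0,0,0,0,0, 0,0,0,0,0,0, 0,0,0,0,0,0]';python3 g.py 411 406.6 61 1.5
```

```text
clock: 5.2
eef_pos: [0.4109, 0.4064, 0.1638]
ee_rot: [-0.0, 0.732, 0.681, -0.0]
contact_force: [-0.1, 0.7, -2.1]
finger_gap: 0.569
clock: 5.45
eef_pos: [0.4131, 0.4027, 0.1643]
ee_rot: [0.0, 0.734, 0.68, -0.001]
contact_force: [-0.8, -0.1, -1.5]
finger_gap: 0.566
tool d [  3.9  -2.4 103.3] rot [-0.     0.001 -0.006] rows 2.5
per row [ 1.3 -0.8 34.4] [-0.     0.    -0.002] n 3
clock 5.45 F [-0.8 -0.1 -1.5] gap 0.566 pos [413.1 402.7 164.3] q [-0.64  0.54 -0.33  2.    0.29  0.64 -1.24]
```

```bash
python3 -m crank '[0,0,20,0,0,0, 0,0,45,0,0,0, 0,0,70,0,0,0, 0,0,88,0,0,0, 0,0,96,0,0,0]'; python3 -m crank '[0,0,2,0,0,0, 0,0,4,0,0,0, 0,0,5,0,0,0]'; python3 g.py 411 406.6 60 1.5
```

```text
clock: 5.87
eef_pos: [0.4126, 0.4021, 0.0665]
ee_rot: [0.0, 0.734, 0.679, -0.002]
contact_force: [0.6, -0.8, -1.9]
finger_gap: 0.567
clock: 6.12
eef_pos: [0.4132, 0.4044, 0.0643]
ee_rot: [-0.0, 0.733, 0.68, 0.001]
contact_force: [-0.5, -0.8, -1.9]
finger_gap: 0.569
tool d [ 2.1 -2.3  4.3] rot [ 0.001 -0.001 -0.005] rows 0.1
per row [ 2.1 -2.3  4.3] [ 0.001 -0.001 -0.005] n 1
clock 6.12 F [-0.5 -0.8 -1.9] gap 0.569 pos [413.2 404.4  64.3] q [-0.71  0.69 -0.25  2.06  0.37  0.43 -1.32]
```

```bash
python3 -m crank '[0,0,2,0,0,0, 0,0,3,0,0,0, 0,0,3,0,0,0]'; python3 -m crank '[0,0,1,0,0,0, 0,0,1,0,0,0]'; python3 g.py 411 406.6 60 1.5
```

```text
clock: 6.37
eef_pos: [0.4128, 0.4044, 0.0611]
ee_rot: [-0.0, 0.733, 0.68, 0.0]
contact_force: [-0.4, 0.3, -2.1]
finger_gap: 0.569
clock: 6.53
eef_pos: [0.4128, 0.4045, 0.0599]
ee_rot: [-0.0, 0.733, 0.68, 0.0]
contact_force: [0.5, 0.8, 0.2]
finger_gap: 0.575
tool d [ 2.  -1.9 -0.1] rot [ 0.    -0.001 -0.004] rows 0.1
per row [ 2.  -1.9 -0.1] [ 0.    -0.001 -0.004] n 1
clock 6.53 F [0.5 0.8 0.2] gap 0.575 pos [412.8 404.5  59.9] q [-0.71  0.69 -0.24  2.06  0.38  0.43 -1.32]
```

Contact: the jar's weight has come off the wrist. I'll open the fingers and lift.

```bash
python3 -m crank '[0,0,0,0,0,0,0,0,0,0,0,0,0,0,0,0,0,0,0,0,0,0,0,0]' 0.19; python3 -m crank '[0,0,-15,0,0,0, 0,0,-40,0,0,0, 0,0,-75,0,0,0, 0,0,-105,0,0,0, 0,0,-120,0,0,0]'; python3 g.py 606.5 11 180 1.478;python3 - <<'E'
from h import *
c=capture("scene");crop(c,365,95,475,225,4,"s3")
E
```

```text
clock: 6.87
eef_pos: [0.4126, 0.4043, 0.0597]
ee_rot: [-0.0, 0.733, 0.68, 0.0]
contact_force: [-0.7, 0.1, -0.2]
finger_gap: 0.792
clock: 7.28
eef_pos: [0.4132, 0.4051, 0.183]
ee_rot: [-0.0, 0.733, 0.68, 0.002]
contact_force: [0.1, 0.4, -0.6]
finger_gap: 0.81
tool d [-378.6  222.3    2.4] rot [ 0.002 -0.003  0.018] rows 10.5
per row [-34.4  20.2   0.2] [ 0.    -0.     0.002] n 11
clock 7.28 F [ 0.1  0.4 -0.6] gap 0.81 pos [413.2 405.1 183. ] q [-0.63  0.52 -0.35  1.98  0.28  0.68 -1.23]
```

View pics/s3.png

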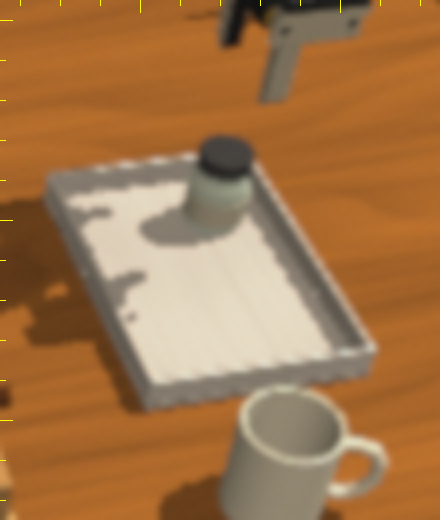

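The jar stands upright in the tray's near, +y part, at crop (220,185). Next is the pin.

```bash
python3 -m crank '[-12,7,0,0,0,0, -40,23,0,0,0,0.005, -75,44,0,0,0,0.01, -110,64,0,0,0,0.018, -145,85,0,0,0,0.018]'; python3 -m crank '[-35,21,0,0,0,0, -70,42,0,0,0,0, -105,63,0,0,0,0, -137,82,0,0,0,0, -169,100,0,0,0,0]';python3 g.py 606.5 11 180 1.478
```

```text
clock: 7.75
eef_pos: [0.4864, 0.2504, 0.1782]
ee_rot: [-0.0, 0.739, 0.674, -0.001]
contact_force: [1.0, 0.9, -0.0]
finger_gap: 0.81
clock: 8.17
eef_pos: [0.5702, 0.0722, 0.178]
ee_rot: [-0.0, 0.74, 0.673, -0.001]
contact_force: [-0.0, -0.1, 0.3]
finger_gap: 0.808
tool d [-57.5  41.9  -2. ] rot [-0.002  0.001 -0.001] rows 1.7
per row [-28.8  20.9  -1. ] [-0.001  0.001 -0.001] n 2
clock 8.17 F [-0.  -0.1  0.3] gap 0.808 pos [570.2  72.2 178. ] q [ 0.03  0.53 -0.36  1.99  0.29  0.68 -0.61]
```

```bash
python3 -m crank '[-25,18,0,0,0,0, -42,30,-2,0,0,0, -53,38,-2,0,0,0, -57,42,-2,0,0,0]'; python3 -m crank '[0,0,25,0,0,0, 0,0,45,0,0,0, 0,0,60,0,0,0, 0,0,68,0,0,0]';python3 g.py 606.5 11 72 1.478;python3 - <<'E'
from h import *
c=capture("scene");crop(c,265,125,385,245,4,"s4")
E
```

```text
clock: 8.5
eef_pos: [0.6069, 0.0119, 0.1802]
ee_rot: [-0.0, 0.74, 0.672, -0.001]
contact_force: [-0.8, -0.2, 0.6]
finger_gap: 0.81
clock: 8.83
eef_pos: [0.6052, 0.0163, 0.1112]
ee_rot: [-0.001, 0.739, 0.674, -0.001]
contact_force: [0.2, 0.2, 0.6]
finger_gap: 0.81
tool d [-5.1  1.9 39.2] rot [-0.003 -0.     0.002] rows 0.9
per row [-5.1  1.9 39.2] [-0.003 -0.     0.002] n 1
clock 8.83 F [0.2 0.2 0.6] gap 0.81 pos [605.2  16.3 111.2] q [ 0.09  0.65 -0.32  1.97  0.35  0.58 -0.55]
```

View pics/s4.png

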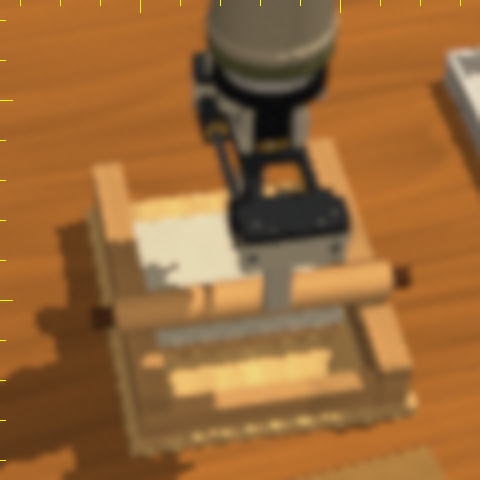

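The scene crop shows the open fingers over the pin's middle, with the near finger at about (275,285) and the roller running from (112,312) to (392,276). I'll lower and grip.

```bash
python3 -m crank '[0,0,15,0,0,0, 0,0,30,0,0,0, 0,0,38,0,0,0, 0,0,38,0,0,0]'; python3 g.py 606.5 11 72 1.478; python3 -m crank '[0,0,0,0,0,0,0,0,0,0,0,0,0,0,0,0,0,0,0,0,0,0,0,0,0,0,0,0,0,0]' 1 15;python3 -m crank '[0,0,0,0,0,0]' 1 20; python3 g.py 606.5 11 72 1.478
```

```text
clock: 9.22
eef_pos: [0.606, 0.0158, 0.0744]
ee_rot: [-0.001, 0.739, 0.674, -0.001]
contact_force: [-0.0, -0.2, 0.3]
finger_gap: 0.808
tool d [-4.7  0.9  2.4] rot [-0.002  0.     0.001] rows 0.1
per row [-4.7  0.9  2.4] [-0.002  0.     0.001] n 1
clock 9.22 F [-0.  -0.2  0.3] gap 0.808 pos [606.   15.8  74.4] q [ 0.07  0.7  -0.29  1.99  0.38  0.51 -0.58]
clock: 9.63
eef_pos: [0.6072, 0.0151, 0.0762]
ee_rot: [0.0, 0.739, 0.673, 0.0]
contact_force: [-0.1, -0.1, -0.2]
finger_gap: 0.501
clock: 9.72
eef_pos: [0.607, 0.0151, 0.076]
ee_rot: [0.0, 0.739, 0.673, 0.0]
contact_force: [-0.2, 0.3, -0.0]
finger_gap: 0.429
tool d [-4.1 -0.2  4. ] rot [ 0. -0. -0.] rows 0.1
per row [-4.1 -0.2  4. ] [ 0. -0. -0.] n 1
clock 9.72 F [-0.2  0.3 -0. ] gap 0.429 pos [607.   15.1  76. ] q [ 0.07  0.69 -0.29  1.99  0.38  0.51 -0.58]
```

```bash
python3 -m crank '[-4,0,4,0,0,0,-4,0,4,0,0,0,-4,0,4,0,0,0,-4,0,4,0,0,0,-4,0,4,0,0,0]' 1 20; python3 g.py 606.5 11 72 1.478
```

```text
clock: 10.13
eef_pos: [0.6063, 0.0111, 0.0714]
ee_rot: [-0.0, 0.739, 0.673, -0.0]
contact_force: [-0.2, 0.2, -1.4]
finger_gap: 0.317
tool d [-0.1  0.2 -0.6] rot [-0.001  0.    -0.   ] rows 0.0
per row [-0.1  0.2 -0.6] [-0.001  0.    -0.   ] n 1
clock 10.13 F [-0.2  0.2 -1.4] gap 0.317 pos [606.3  11.1  71.4] q [ 0.08  0.7  -0.28  1.99  0.38  0.5  -0.57]
```

```bash
python3 -m crank '[0,0,0,0,0,0, 0,0,-20,0,0,0, 0,0,-45,0,0,0, 0,0,-75,0,0,0, 0,0,-100,0,0,0]' 1 25; python3 g.py 479.5 311.5 172 3.07; python3 - <<'E'
from h import *
c=capture("scene");crop(c,265,95,385,235,4,"s5")
E
```

```text
clock: 10.55
eef_pos: [0.6064, 0.0113, 0.173]
ee_rot: [-0.0, 0.739, 0.674, -0.0]
contact_force: [0.7, -0.1, -1.0]
finger_gap: 0.315
tool d [ 287.2 -154.2    1.1] rot [-0.    -0.    -1.592] rows 12.7
per row [ 22.1 -11.9   0.1] [-0.    -0.    -0.122] n 13
clock 10.55 F [ 0.7 -0.1 -1. ] gap 0.315 pos [606.4  11.3 173. ] q [ 0.14  0.57 -0.36  1.93  0.3   0.7  -0.5 ]
```

View pics/s5.png

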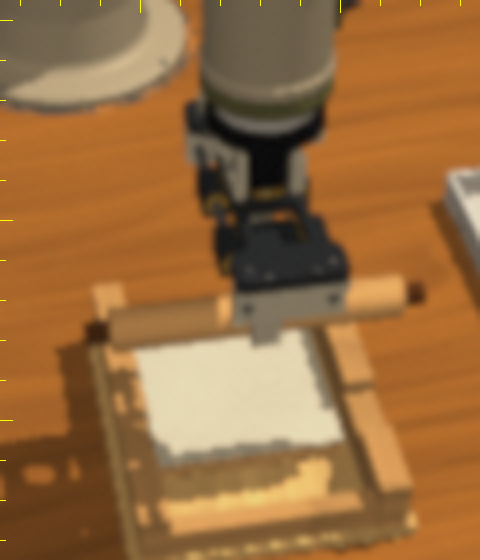

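The pin hangs level in the gripper, clear of the rails, with its ends at crop (97,333) and (415,293). I'll carry and turn it.

```bash
python3 -m crank '[8,-4,0,0,0,-0.05, 24,-13,0,0,0,-0.14, 44,-24,0,0,0,-0.25, 65,-35,0,0,0,-0.37, 86,-46,0,0,0,-0.49]'; python3 g.py 479.5 311.5 172 3.07
```

```text
clock: 11.02
eef_pos: [0.5672, 0.1023, 0.1704]
ee_rot: [-0.001, 0.55, 0.835, -0.001]
contact_force: [-0.1, 0.7, -0.8]
finger_gap: 0.314
tool d [226.9   1.9  -1.4] rot [-1.000e-03 -1.000e-03 -1.094e+00] rows 8.7
per row [25.2  0.2 -0.2] [-0.    -0.    -0.122] n 9
clock 11.02 F [-0.1  0.7 -0.8] gap 0.314 pos [567.2 102.3 170.4] q [ 0.07  0.56 -0.5   1.99  0.41  0.69 -0.28]
```

```bash
sed -n 1,1p g.py >/dev/null; python3 g.py 479.5 311.5 172 3.07
```

```text
tool d [226.9   1.9  -1.4] rot [-1.000e-03 -1.000e-03 -1.094e+00] rows 8.7
per row [25.2  0.2 -0.2] [-0.    -0.    -0.122] n 9
clock 11.02 F [-0.1  0.7 -0.8] gap 0.314 pos [567.2 102.3 170.4] q [ 0.07  0.56 -0.5   1.99  0.41  0.69 -0.28]
```

```bash
python3 -m crank '[24,0,0,0,0,-0.115, 48,0,0,0,0,-0.23, 72,0,0,0,0,-0.345, 96,0,0,0,0,-0.46, 120,0,0,0,0,-0.57]'; python3 g.py 479.5 311.5 172 3.07
```

```text
clock: 11.43
eef_pos: [0.5207, 0.213, 0.1704]
ee_rot: [-0.001, 0.293, 0.956, -0.0]
contact_force: [0.1, 0.2, -1.8]
finger_gap: 0.318
tool d [89.3 58.5 -1.6] rot [-0.001 -0.002 -0.523] rows 4.2
per row [17.9 11.7 -0.3] [-0.    -0.    -0.105] n 5
clock 11.43 F [ 0.1  0.2 -1.8] gap 0.318 pos [520.7 213.  170.4] q [-0.04  0.58 -0.65  2.01  0.52  0.72 -0.04]
```

```bash
python3 -m crank '[22,14,0,0,0,-0.115, 45,29,0,0,0,-0.23, 65,43,0,0,0,-0.35, 80,52,0,0,0,-0.45, 89,58,0,0,0,-0.523]';python3 -m crank '[0,0,0,0,0,0,0,0,0,0,0,0,0,0,0,0,0,0,0,0,0,0,0,0]'; python3 g.py 479.5 311.5 50 3.07;  python3 - <<'E'
from h import *
c=capture("scene");crop(c,325,85,475,225,4,"s6")
c=capture("top");crop(c,145,195,265,310,4,"t6")
E
```

```text
clock: 11.85
eef_pos: [0.4796, 0.3125, 0.1706]
ee_rot: [-0.001, 0.035, 0.999, 0.0]
contact_force: [-0.3, -0.3, -1.1]
finger_gap: 0.317
clock: 12.18
eef_pos: [0.4823, 0.3088, 0.1711]
ee_rot: [-0.0, 0.042, 0.999, -0.001]
contact_force: [0.0, -0.4, -0.8]
finger_gap: 0.316
tool d [  2.9   2.6 121.1] rot [-0.001 -0.    -0.012] rows 2.9
per row [ 1.   0.9 40.4] [-0.    -0.    -0.004] n 3
clock 12.18 F [ 0.  -0.4 -0.8] gap 0.316 pos [482.3 308.8 171.1] q [-0.14  0.62 -0.78  1.99  0.62  0.79  0.2 ]
```

View pics/s6.png

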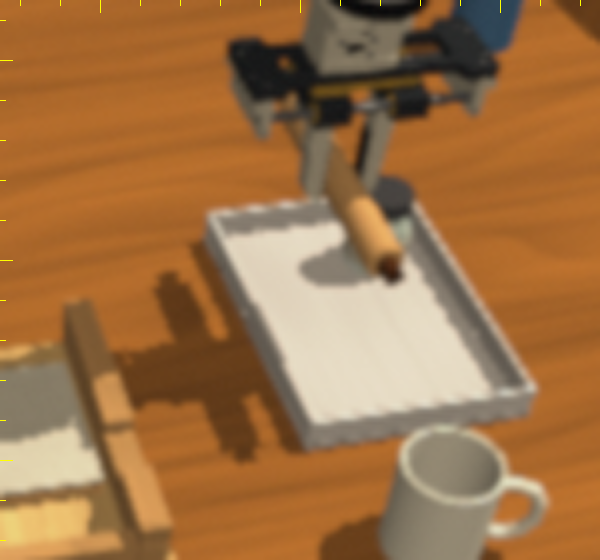

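View pics/t6.png

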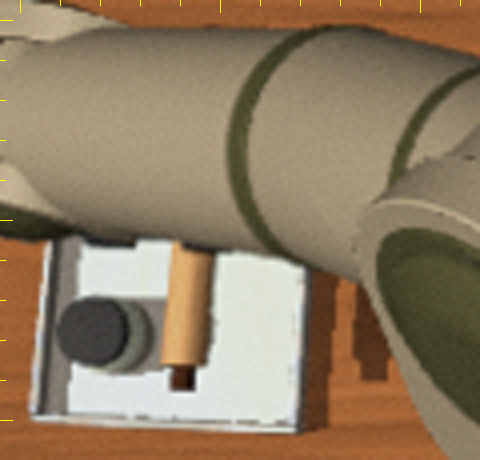

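```bash
python3 - <<'E'
from h import *
t=capture("top");s=capture("scene")
for z in (.14,.159,.175):
    a=plane(t,[(145+182/4,195+388/4)],z)[0]*1000; b=plane(s,[(325+391/4,85+271/4)],z)[0]*1000
    print(z,a.round(1),b.round(1))
for y in (.305,.32): pass
E
```

```text
0.14 [368.8 323.9 140. ] [574.5 315.2 140. ]
0.159 [367.9 319.1 159. ] [594.4 301.3 159. ]
0.175 [367.2 315.  175. ] [611.1 289.6 175. ]
```

Both views put the pin nearly level along the tray's x, with its ends at about x = 366 and 599 mm and z = 0.16. The tray's centre is x = 480, so it is clear of the walls and of the jar. I'll lower it.

```bash
python3 -m crank '[0,0,20,0,0,-0.006, 0,0,50,0,0,-0.006, 0,0,80,0,0,-0.006, 0,0,105,0,0,-0.006, 0,0,115,0,0,-0.006]';python3 -m crank '[0,0,0,0,0,0,0,0,0,0,0,0]'; python3 g.py 479.5 311.5 34 3.07
```

```text
clock: 12.8
eef_pos: [0.4812, 0.3088, 0.0539]
ee_rot: [-0.001, 0.038, 0.999, -0.001]
contact_force: [-0.2, 0.4, -0.9]
finger_gap: 0.314
clock: 12.97
eef_pos: [0.482, 0.3103, 0.057]
ee_rot: [-0.0, 0.037, 0.999, -0.0]
contact_force: [-0.1, -0.5, -1.2]
finger_gap: 0.318
tool d [ 2.6  1.  23. ] rot [-0.    -0.    -0.003] rows 0.6
per row [ 2.6  1.  23. ] [-0.    -0.    -0.003] n 1
clock 12.97 F [-0.1 -0.5 -1.2] gap 0.318 pos [482.  310.3  57. ] q [-0.26  0.76 -0.62  2.06  0.82  0.59  0.03]
```

```bash
python3 -m crank '[2,0,7,0,0,0, 2,0,13,0,0,0, 2,0,17,0,0,0, 2,0,20,0,0,0, 2,0,21,0,0,0]';python3 -m crank '[0,0,1,0,0,0,0,0,1,0,0,0]'; python3 g.py 479.5 311.5 33 3.07
```

```text
clock: 13.38
eef_pos: [0.48, 0.3101, 0.0354]
ee_rot: [0.0, 0.037, 0.999, -0.0]
contact_force: [-0.2, -0.0, -1.0]
finger_gap: 0.313
clock: 13.55
eef_pos: [0.48, 0.3102, 0.0346]
ee_rot: [0.0, 0.037, 0.999, 0.0]
contact_force: [-0.2, -0.4, -1.5]
finger_gap: 0.316
tool d [0.6 1.3 1.6] rot [ 0.     0.    -0.003] rows 0.1
per row [0.6 1.3 1.6] [ 0.     0.    -0.003] n 1
clock 13.55 F [-0.2 -0.4 -1.5] gap 0.316 pos [480.  310.2  34.6] q [-0.29  0.79 -0.59  2.07  0.87  0.54 -0.02]
```

```bash
python3 -m crank '[0,0,1,0,0,0,0,0,2,0,0,0,0,0,2,0,0,0]'; python3 g.py 479.5 311.5 33 3.07; python3 -m crank '[0,0,1,0,0,0,0,0,1,0,0,0]'
```

```text
clock: 13.8
eef_pos: [0.48, 0.3101, 0.0325]
ee_rot: [-0.0, 0.037, 0.999, -0.0]
contact_force: [-0.1, 0.1, -1.6]
finger_gap: 0.315
tool d [ 0.6  1.3 -0.5] rot [-0.    -0.    -0.003] rows 0.0
per row [ 0.6  1.3 -0.5] [-0.    -0.    -0.003] n 1
clock 13.8 F [-0.1  0.1 -1.6] gap 0.315 pos [480.  310.1  32.5] q [-0.29  0.79 -0.58  2.07  0.87  0.54 -0.02]
clock: 13.97
eef_pos: [0.48, 0.3102, 0.0321]
ee_rot: [0.0, 0.037, 0.999, -0.0]
contact_force: [-0.9, -1.5, 5.6]
finger_gap: 0.317
```

```bash
python3 -m crank '[0,0,-0.5,0,0,0,0,0,-0.5,0,0,0,0,0,-0.5,0,0,0,0,0,-0.5,0,0,0]' 0.45; python3 -m crank '[0,0,-15,0,0,0, 0,0,-40,0,0,0, 0,0,-75,0,0,0, 0,0,-110,0,0,0, 0,0,-140,0,0,0]' ; python3 g.py 443 26 160 1.478; python3 - <<'E'
from h import *
c=capture("scene");crop(c,325,85,475,225,4,"s7")
E
```

```text
clock: 14.3
eef_pos: [0.48, 0.3102, 0.0321]
ee_rot: [-0.0, 0.037, 0.999, 0.0]
contact_force: [0.0, -0.2, 0.1]
finger_gap: 0.532
clock: 14.72
eef_pos: [0.4797, 0.3103, 0.1739]
ee_rot: [-0.0, 0.037, 0.999, 0.0]
contact_force: [1.1, 0.7, 0.2]
finger_gap: 0.549
tool d [  15.5 -286.2   13.8] rot [-0.000e+00 -1.000e-03  1.589e+00] rows 12.7
per row [  1.2 -22.    1.1] [-0.    -0.     0.122] n 13
clock 14.72 F [1.1 0.7 0.2] gap 0.549 pos [479.7 310.3 173.9] q [-0.14  0.62 -0.79  1.99  0.62  0.79  0.2 ]
```

View pics/s7.png

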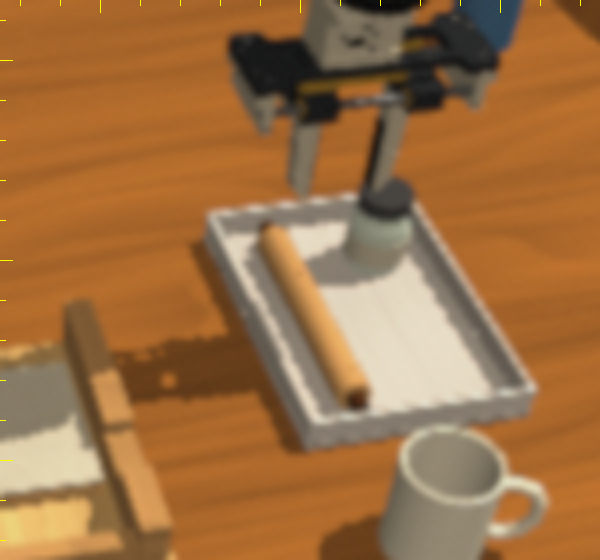

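The pin lies flat along the tray's −y side, from crop (268,228) to (360,400), and the jar is upright at (378,230). For the push I'll spread the fingers across the board so that both tips bear on the panel's near edge.

```bash
python3 g.py 448 25.5 150 3.049; python3 -m crank '[1,-15,0,0,0,0.01, 2,-45,0,0,0,0.02, 4,-85,0,0,0,0.02, 5,-125,0,0,0,0.02, 7,-162,5,0,0,0.02]' 0.35;  python3 g.py 448 25.5 150 3.049
```

```text
tool d [  11.9 -288.4   27.6] rot [0.004 0.005 0.018] rows 7.0
per row [  1.7 -41.2   3.9] [0.001 0.001 0.003] n 7
clock 14.77 F [1.  1.1 3.3] gap 0.551 pos [481.2 312.1 178.9] q [-0.14  0.61 -0.79  1.98  0.62  0.79  0.2 ]
clock: 15.18
eef_pos: [0.46, 0.1465, 0.1667]
ee_rot: [-0.0, 0.048, 0.999, -0.0]
contact_force: [0.6, -0.3, -0.1]
finger_gap: 0.651
tool d [   0.5 -121.6   16.8] rot [-0.001 -0.    -0.002] rows 2.9
per row [  0.2 -40.5   5.6] [-0.    -0.    -0.001] n 3
clock 15.18 F [ 0.6 -0.3 -0.1] gap 0.651 pos [460.  146.5 166.7] q [ 0.14  0.54 -0.8   2.18  0.64  0.67  0.37]
```

```bash
python3 -m crank '[0,-37,4,0,0,0, 0,-70,8,0,0,0, 0,-98,12,0,0,0, 0,-115,16,0,0,0, 0,-121,16,0,0,0]';python3 -m crank '[0,0,15,0,0,0, 0,0,35,0,0,0, 0,0,50,0,0,0, 0,0,60,0,0,0, 0,0,60,0,0,0]';  python3 g.py 448 25.5 42 3.049;python3 - <<'E'
from h import *
c=capture("scene");crop(c,255,95,385,245,4,"s8")
c=capture("top");crop(c,255,165,365,300,4,"t8")
E
```

```text
clock: 15.6
eef_pos: [0.4476, 0.0248, 0.1497]
ee_rot: [-0.002, 0.049, 0.999, -0.001]
contact_force: [0.0, -0.2, 0.2]
finger_gap: 0.653
clock: 16.02
eef_pos: [0.4485, 0.0294, 0.0895]
ee_rot: [-0.001, 0.047, 0.999, 0.0]
contact_force: [-0.8, 0.1, -0.5]
finger_gap: 0.649
tool d [ 0.  -3.9 47.5] rot [ 0.    -0.003 -0.001] rows 1.1
per row [ 0.  -2.  23.8] [ 0.    -0.001 -0.   ] n 2
clock 16.02 F [-0.8  0.1 -0.5] gap 0.649 pos [448.5  29.4  89.5] q [ 0.25  0.62 -0.63  2.32  0.88  0.46  0.36]
```

View pics/s8.png

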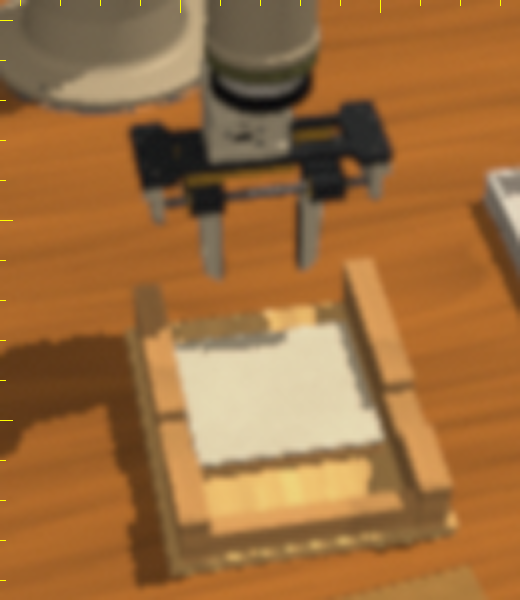

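View pics/t8.png

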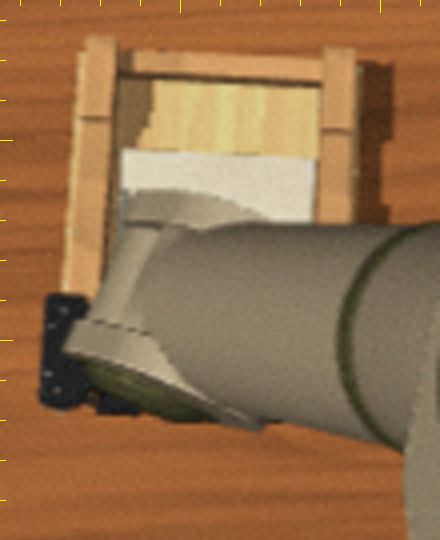

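The fingers hang over the open near end of the board, with the tips at crop (215,275) and (307,265), clear of the panel's near edge. I'll lower and push.

```bash
python3 -m crank '[0,0,15,0,0,0, 0,0,32,0,0,0, 0,0,42,0,0,0, 0,-2,46,0,0,0, 0,-2,46,0,0,0]';python3 g.py 534 17.4 43 3.049; python3 -m crank '[-6,0,0,0,0,0, -14,0,0,0,0,0, -22,0,0,0,0,0, -30,0,0,0,0,0, -38,0,0,0,0,0]';python3 g.py 534 17.4 43 3.049
```

```text
clock: 16.53
eef_pos: [0.4492, 0.0266, 0.045]
ee_rot: [-0.0, 0.047, 0.999, -0.0]
contact_force: [0.0, -1.0, 0.4]
finger_gap: 0.649
tool d [-85.3  -1.2   2. ] rot [-0.    -0.    -0.002] rows 2.0
per row [-28.4  -0.4   0.7] [-0.    -0.    -0.001] n 3
clock 16.53 F [ 0.  -1.   0.4] gap 0.649 pos [449.2  26.6  45. ] q [ 0.15  0.69 -0.48  2.35  1.07  0.34  0.19]
clock: 16.95
eef_pos: [0.4873, 0.0228, 0.0458]
ee_rot: [-0.0, 0.048, 0.999, -0.0]
contact_force: [-4.3, -0.0, 3.1]
finger_gap: 0.652
tool d [-47.   -0.9   2.8] rot [-0.    -0.    -0.003] rows 1.1
per row [-23.5  -0.5   1.4] [-0.    -0.    -0.001] n 2
clock 16.95 F [-4.3 -0.   3.1] gap 0.652 pos [487.3  22.8  45.8] q [ 0.21  0.71 -0.55  2.26  0.98  0.42  0.32]
```

```bash
python3 -m crank '[-7,0,0,0,0,0, -14,0,0,0,0,0, -21,0,0,0,0,0, -27,0,0,0,0,0]';python3 g.py 534 17.4 43 3.049; python3 -m crank '[-4,0,0,0,0,0, -8,0,0,0,0,0]';python3 g.py 534 17.4 43 3.049;python3 - <<'E'
from h import *
c=capture("scene");crop(c,255,95,385,245,4,"s9")
E
```

```text
clock: 17.28
eef_pos: [0.5145, 0.0204, 0.0451]
ee_rot: [-0.0, 0.047, 0.999, -0.0]
contact_force: [-4.3, -0.2, 2.8]
finger_gap: 0.653
tool d [-19.7  -1.1   2.1] rot [-0.    -0.    -0.002] rows 0.5
per row [-19.7  -1.1   2.1] [-0.    -0.    -0.002] n 1
clock 17.28 F [-4.3 -0.2  2.8] gap 0.653 pos [514.5  20.4  45.1] q [ 0.24  0.74 -0.58  2.2   0.93  0.47  0.39]
clock: 17.45
eef_pos: [0.5222, 0.0197, 0.045]
ee_rot: [-0.0, 0.047, 0.999, -0.0]
contact_force: [-4.5, -0.5, 3.0]
finger_gap: 0.651
tool d [-12.   -1.2   2. ] rot [-0.    -0.    -0.002] rows 0.3
per row [-12.   -1.2   2. ] [-0.    -0.    -0.002] n 1
clock 17.45 F [-4.5 -0.5  3. ] gap 0.651 pos [522.2  19.7  45. ] q [ 0.25  0.74 -0.59  2.18  0.92  0.49  0.41]
```

View pics/s9.png

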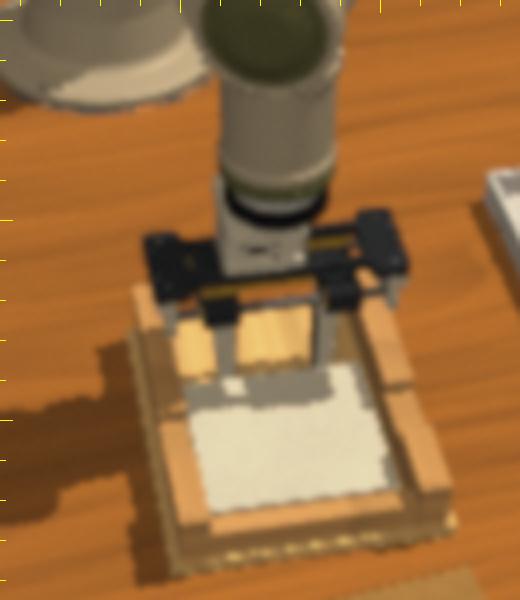

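The panel slides squarely. A narrow gap to the stop remains near crop (300,500).

```bash
python3 -m crank '[-3,0,0,0,0,0, -6,0,0,0,0,0]'; python3 -m crank '[-2,0,0,0,0,0, -3,0,0,0,0,0]'
```

```text
clock: 17.67
eef_pos: [0.5281, 0.0192, 0.045]
ee_rot: [-0.0, 0.047, 0.999, 0.0]
contact_force: [-0.8, -0.4, -1.5]
finger_gap: 0.648
clock: 17.83
eef_pos: [0.5315, 0.0189, 0.045]
ee_rot: [0.0, 0.047, 0.999, 0.0]
contact_force: [-1.3, -0.1, 0.0]
finger_gap: 0.648
```

```bash
python3 -m crank '[-1.5,0,0,0,0,0, -3,0,0,0,0,0]'; python3 - <<'E'
from h import *
c=capture("scene");crop(c,275,155,385,245,5,"s10")
E
```

```text
clock: 18.0
eef_pos: [0.5325, 0.0188, 0.045]
ee_rot: [-0.001, 0.047, 0.999, -0.0]
contact_force: [-10.3, 1.5, 7.5]
finger_gap: 0.649
```

View pics/s10.png

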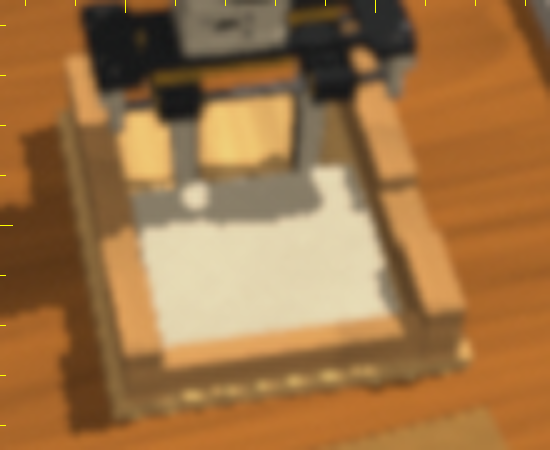

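The force jumped to 10 N with the finger face at board x ≈ −25, exactly where the panel's near edge should be when home. The image shows no gap at the stop edge, crop (165,355)–(400,325). I'll press once more lightly, then back off.

```bash
python3 -m crank '[-1,0,0,0,0,0, -1,0,0,0,0,0]'; python3 -m crank '[10,0,0,0,0,0, 25,0,-4,0,0,0, 35,0,-20,0,0,0, 35,0,-50,0,0,0,35,0,-90,0,0,0]'; python3 -m crank '[0,0,-25,0,0,0, 0,0,-30,0,0,0]' 0.2; python3 g.py 470 -342.5 160 1.41;python3 - <<'E'
from h import *
c=capture("scene");crop(c,275,155,385,245,5,"s11")
c=capture("top");crop(c,265,165,365,285,5,"t11");crop(c,380,225,490,270,7,"t12")
E
```

```text
clock: 18.22
eef_pos: [0.5325, 0.0188, 0.045]
ee_rot: [-0.002, 0.047, 0.999, -0.0]
contact_force: [-8.8, 2.5, 6.5]
finger_gap: 0.647
clock: 18.63
eef_pos: [0.4983, 0.0221, 0.1346]
ee_rot: [-0.002, 0.046, 0.999, -0.0]
contact_force: [0.8, -0.2, -0.1]
finger_gap: 0.65
clock: 18.8
eef_pos: [0.5017, 0.0224, 0.1689]
ee_rot: [0.003, 0.047, 0.999, 0.0]
contact_force: [1.2, 0.6, 0.2]
finger_gap: 0.749
tool d [  -2.9 -366.2    8.7] rot [0.006 0.004 1.637] rows 13.1
per row [ -0.2 -26.2   0.6] [0.    0.    0.117] n 14
clock 18.8 F [1.2 0.6 0.2] gap 0.749 pos [501.7  22.4 168.9] q [ 0.41  0.56 -0.81  2.15  0.65  0.69  0.63]
```

View pics/s11.png

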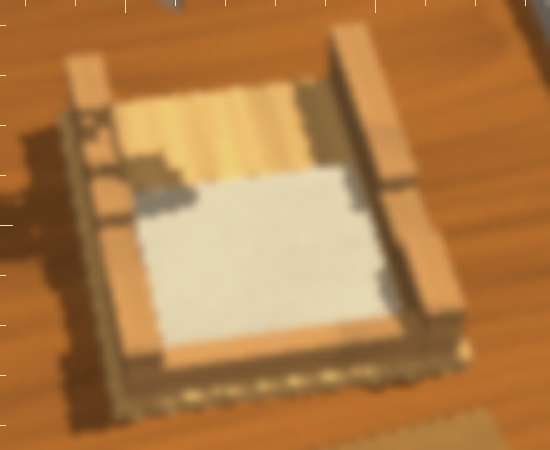

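View pics/t11.png

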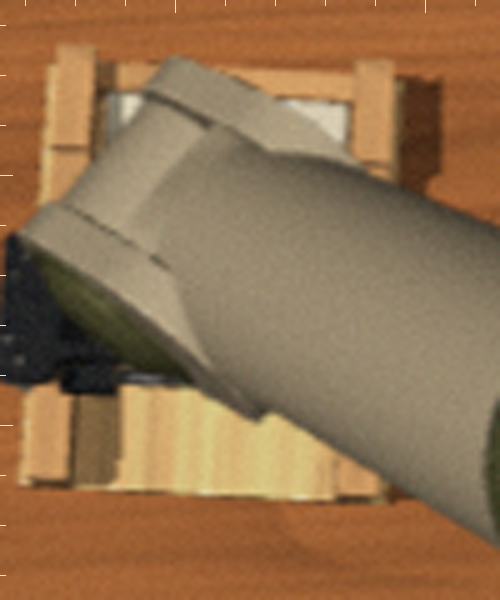

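The panel is flush against the stop in both views. Next is the slat.

```bash
python3 -m crank '[0,-8,0,0,0,0.04, 0,-26,0,0,0,0.14, 0,-52,0,0,0,0.26, 0,-78,0,0,0,0.38, 0,-105,0,0,0,0.5]' 0.3; python3 g.py 470 -342.5 160 1.41
```

```text
clock: 19.32
eef_pos: [0.4891, -0.0841, 0.1635]
ee_rot: [-0.001, 0.296, 0.955, -0.0]
contact_force: [0.5, -1.1, -1.2]
finger_gap: 0.702
tool d [-130.6 -223.7    3.6] rot [-2.00e-03 -1.00e-03  1.13e+00] rows 9.0
per row [-13.1 -22.4   0.4] [-0.    -0.     0.113] n 10
clock 19.32 F [ 0.5 -1.1 -1.2] gap 0.702 pos [489.1 -84.1 163.5] q [ 0.54  0.53 -0.67  2.16  0.56  0.63  0.43]
```

```bash
python3 -m crank '[-13,-22,0,0,0,0.113, -26,-45,0,0,0,0.226, -39,-67,0,0,0,0.34, -52,-90,0,0,0,0.45, -65,-112,0,0,0,0.565]'; python3 g.py 470 -342.5 160 1.41
```

```text
clock: 19.73
eef_pos: [0.4798, -0.2138, 0.1634]
ee_rot: [-0.001, 0.551, 0.834, -0.001]
contact_force: [1.0, 0.0, 1.3]
finger_gap: 0.697
tool d [-114.6  -59.5    3.4] rot [-0.003 -0.     0.564] rows 4.5
per row [-22.9 -11.9   0.7] [-0.001 -0.     0.113] n 5
clock 19.73 F [1.  0.  1.3] gap 0.697 pos [ 479.8 -213.8  163.4] q [ 0.68  0.52 -0.52  2.11  0.44  0.62  0.25]
```

```bash
python3 -m crank '[-26,-14,0,0,0,0.12, -52,-27,1,0,0,0.24, -80,-42,2,0,0,0.36, -103,-54,3,0,0,0.47, -115,-60,3,0,0,0.563]';  python3 -m crank '[0,0,0,0,0,0, 0,0,20,0,0,0, 0,0,45,0,0,0, 0,0,65,0,0,0, 0,0,72,0,0,0]'; python3 g.py 470 -342.5 29 1.41;python3 - <<'E'
from h import *
c=capture("scene");crop(c,145,125,275,245,5,"s13")
c=capture("top");crop(c,265,165,365,285,5,"t13");crop(c,380,205,490,280,7,"t14")
E
```

```text
clock: 20.15
eef_pos: [0.4699, -0.3454, 0.1599]
ee_rot: [-0.001, 0.762, 0.647, -0.002]
contact_force: [0.1, 1.2, -0.1]
finger_gap: 0.7
clock: 20.57
eef_pos: [0.4705, -0.3394, 0.0866]
ee_rot: [-0.002, 0.758, 0.652, -0.001]
contact_force: [-0.9, -0.2, -0.1]
finger_gap: 0.7
tool d [-3.3  0.3 57.6] rot [-0.005 -0.002  0.012] rows 1.4
per row [-1.6  0.1 28.8] [-0.002 -0.001  0.006] n 2
clock 20.57 F [-0.9 -0.2 -0.1] gap 0.7 pos [ 470.5 -339.4   86.6] q [ 0.73  0.66 -0.31  2.04  0.39  0.5  -0.01]
```

View pics/s13.png

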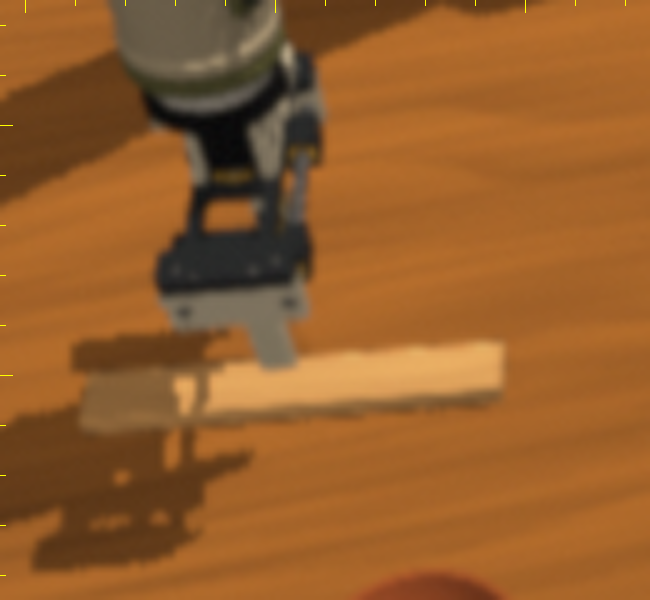

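View pics/t13.png

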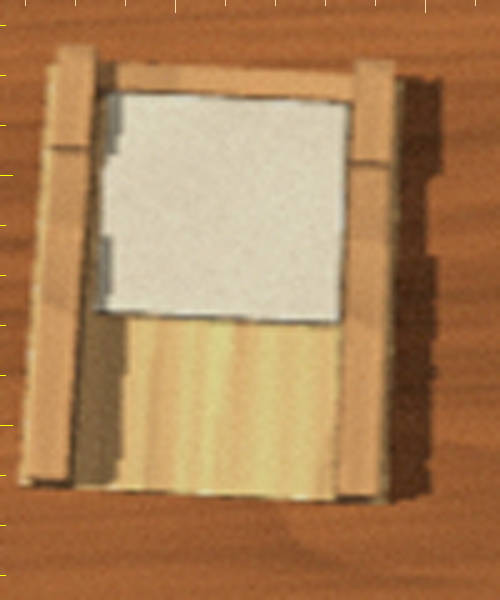

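The panel is home and square in the top view, touching the stop at crop (105..350, 95). In the scene crop the fingers straddle the slat with the near finger at (275,350). I'll lower and grip, and measure the notch lips as well.

```bash
python3 -m crank '[-1,0,20,0,0,0, -2,0,40,0,0,0, -2,0,50,0,0,0, -2,0,54,0,0,0, -2,0,55,0,0,0]'; python3 g.py 470 -342.5 29 1.41; python3 - <<'E'
from h import *
t=capture("top");s=capture("scene")
def P(c,xy,o,k,z): return np.round(plane(c,[(o[0]+(x+.5)/k-.5,o[1]+(y+.5)/k-.5) for x,y in xy],z)*1000,1)
a=P(t,[(68,146),(370,160),(106,92),(349,100),(340,321),(97,310)],(265,165),5,.056)
print(a[:2],a[:2].mean(0))
print("panel",P(t,[(106,92),(349,100),(340,321),(97,310)],(265,165),5,.030))
E
```

```text
clock: 21.08
eef_pos: [0.4719, -0.3429, 0.035]
ee_rot: [-0.0, 0.759, 0.652, -0.0]
contact_force: [0.2, 0.3, 0.8]
finger_gap: 0.697
tool d [ 0.1 -1.9  6. ] rot [-0.001 -0.     0.009] rows 0.2
per row [ 0.1 -1.9  6. ] [-0.001 -0.     0.009] n 1
clock 21.08 F [0.2 0.3 0.8] gap 0.697 pos [ 471.9 -342.9   35. ] q [ 0.7   0.74 -0.25  2.06  0.44  0.4  -0.05]
[[639.7  95.5  56. ]
 [623.7 -76.3  56. ]] [631.7   9.6  56. ]
panel [[677.7  74.1  30. ]
 [666.5 -67.9  30. ]
 [536.  -55.5  30. ]
 [548.6  83.3  30. ]]
```

```bash
python3 -m crank '[0,-1,3,0,0,0, 0,-1.5,5,0,0,0.008, 0,-1.5,6,0,0,0.008, 0,-1.5,6,0,0,0.008]';python3 g.py 470 -342.5 29 1.41;  python3 -m crank '[0,0,0,0,0,0,0,0,0,0,0,0,0,0,0,0,0,0,0,0,0,0,0,0,0,0,0,0,0,0]' 1 25; python3 g.py 470 -342.5 29 1.41;  python3 - <<'E'
from h import *
c=capture("scene");crop(c,275,145,385,245,7,"s15")
E
```

```text
clock: 21.52
eef_pos: [0.4703, -0.3431, 0.0292]
ee_rot: [0.0, 0.761, 0.648, -0.0]
contact_force: [0.2, 0.4, 0.3]
finger_gap: 0.703
tool d [ 0.5 -0.4  0.2] rot [0.    0.    0.001] rows 0.0
per row [ 0.5 -0.4  0.2] [0.    0.    0.001] n 1
clock 21.52 F [0.2 0.4 0.3] gap 0.703 pos [ 470.3 -343.1   29.2] q [ 0.69  0.75 -0.24  2.06  0.44  0.38 -0.06]
clock: 21.93
eef_pos: [0.4704, -0.343, 0.0291]
ee_rot: [-0.0, 0.761, 0.648, -0.0]
contact_force: [-0.3, -0.7, 0.4]
finger_gap: 0.424
tool d [ 0.5 -0.4  0.1] rot [-0.     0.     0.001] rows 0.0
per row [ 0.5 -0.4  0.1] [-0.     0.     0.001] n 1
clock 21.93 F [-0.3 -0.7  0.4] gap 0.424 pos [ 470.4 -343.    29.1] q [ 0.69  0.75 -0.24  2.06  0.44  0.38 -0.06]
```

View pics/s15.png

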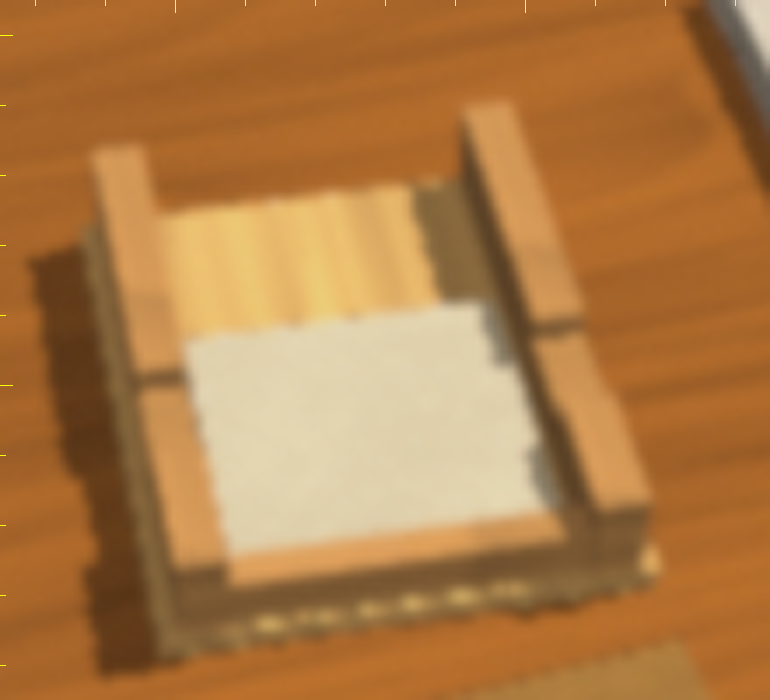

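The notches show clearly: the near lips are at crop (160,372) on the −y rail and (557,319) on the +y rail, and the far lip of the +y rail is near (605,393).

```bash
python3 -m crank '[0,0,0,0,0,0,0,0,0,0,0,0,0,0,0,0,0,0]' 1 25; python3 g.py 470 -342.5 29 1.41;python3 - <<'E'
from h import *
s=capture("scene")
def P(c,xy,o,k,z): return np.round(plane(c,[(o[0]+(x+.5)/k-.5,o[1]+(y+.5)/k-.5) for x,y in xy],z)*1000,1)
a=P(s,[(160,371),(557,319)],(275,145),7,.056);print(a,a.mean(0))
print(P(s,[(92,150),(143,147),(172,571),(226,567),(465,106),(515,102),(600,507),(652,500)],(275,145),7,.056))
print("panel",P(s,[(230,553),(560,512),(190,342),(490,303)],(275,145),7,.030))
E
```

```text
clock: 22.23
eef_pos: [0.4703, -0.3431, 0.0291]
ee_rot: [0.0, 0.761, 0.648, -0.0]
contact_force: [-0.1, -0.2, 1.0]
finger_gap: 0.425
tool d [ 0.5 -0.4  0.1] rot [-0.     0.     0.001] rows 0.0
per row [ 0.5 -0.4  0.1] [-0.     0.     0.001] n 1
clock 22.23 F [-0.1 -0.2  1. ] gap 0.425 pos [ 470.3 -343.1   29.1] q [ 0.69  0.75 -0.24  2.06  0.44  0.38 -0.06]
[[573.7 -73.3  56. ]
 [590.1  97.6  56. ]] [581.9   12.15  56.  ]
[[430.4 -69.1  56. ]
 [434.6 -46.4  56. ]
 [680.8 -95.2  56. ]
 [684.6 -74.4  56. ]
 [447.1 103.5  56. ]
 [450.7 126.8  56. ]
 [695.7  78.2  56. ]
 [697.9  99.7  56. ]]
panel [[656.8 -65.6  30. ]
 [672.9  71.2  30. ]
 [535.7 -51.2  30. ]
 [548.5  82.8  30. ]]
```

```bash
python3 -m crank '[0,0,-10,0,0,0, 0,0,-35,0,0,0, 0,0,-70,0,0,0, 0,0,-100,0,0,0, 0,0,-115,0,0,0]' 1 30; python3 g.py 605.8 10.8 145 1.477; python3 - <<'E'
from h import *
c=capture("scene");crop(c,145,85,275,235,4,"s16")
E
```

```text
clock: 22.7
eef_pos: [0.4712, -0.3434, 0.148]
ee_rot: [0.002, 0.761, 0.648, 0.0]
contact_force: [1.1, -0.0, -1.3]
finger_gap: 0.426
tool d [371.1  76.5   2.7] rot [ 0.003  0.001 -0.066] rows 9.1
per row [37.1  7.7  0.3] [ 0.     0.    -0.007] n 10
clock 22.7 F [ 1.1 -0.  -1.3] gap 0.426 pos [ 471.2 -343.4  148. ] q [ 0.78  0.58 -0.36  2.    0.34  0.62  0.03]
```

View pics/s16.png

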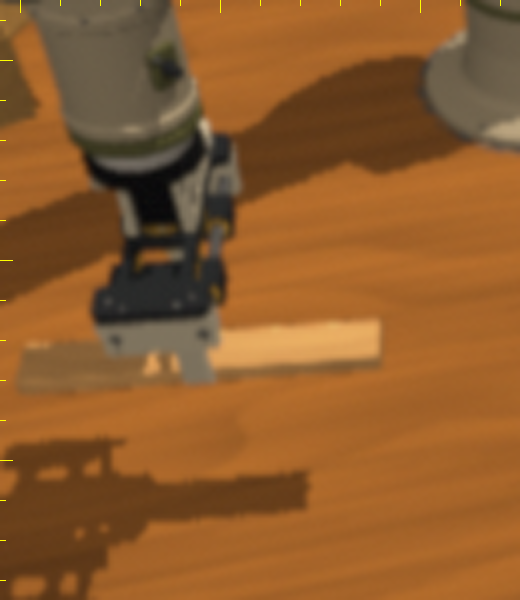

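The slat is held level at its middle, with its ends at crop (18,370) and (380,340). I'll carry it to the board.

```bash
python3 -m crank '[10,2,0,0,0,-0.005, 35,7,0,0,0,-0.015, 65,13,0,0,0,-0.03, 98,20,0,0,0,-0.05, 131,27,0,0,0,-0.066]';python3 -m crank '[33,9,0,0,0,0, 66,18,0,0,0,0, 99,27,0,0,0,0, 131,36,0,0,0,0, 160,44,0,0,0,0]'; python3 g.py 605.8 10.8 145 1.477
```

```text
clock: 23.17
eef_pos: [0.5174, -0.2159, 0.1429]
ee_rot: [-0.001, 0.739, 0.673, -0.0]
contact_force: [0.2, 1.1, -1.4]
finger_gap: 0.425
clock: 23.58
eef_pos: [0.5763, -0.0596, 0.1428]
ee_rot: [-0.001, 0.739, 0.674, -0.001]
contact_force: [-0.1, 0.0, -1.3]
finger_gap: 0.426
tool d [72.8 22.9 -2.2] rot [-0.002 -0.001  0.002] rows 1.8
per row [36.4 11.4 -1.1] [-0.001 -0.     0.001] n 2
clock 23.58 F [-0.1  0.  -1.3] gap 0.426 pos [576.3 -59.6 142.8] q [ 0.24  0.58 -0.34  2.01  0.33  0.61 -0.41]
```

```bash
python3 -m crank '[27,8,0,0,0,0, 47,15,0,0,0,0, 61,19,0,0,0,0, 69,21,0,0,0,0, 73,23,0,0,0,0]';python3 -m crank '[0,0,10,0,0,0, 0,0,25,0,0,0, 0,0,40,0,0,0, 0,0,45,0,0,0, 0,0,45,0,0,0]';python3 -m crank '[0,0,0,0,0,0,0,0,0,0,0,0,0,0,0,0,0,0]'; python3 g.py 605.8 10.8 92 1.477; python3 - <<'E'
from h import *
c=capture("scene");crop(c,265,105,385,245,4,"s17")
c=capture("top");crop(c,255,165,375,285,5,"t17")
E
```

```text
clock: 24.0
eef_pos: [0.6059, 0.0089, 0.1433]
ee_rot: [-0.001, 0.739, 0.674, -0.001]
contact_force: [-0.0, -0.8, -1.0]
finger_gap: 0.427
clock: 24.42
eef_pos: [0.6051, 0.0061, 0.0973]
ee_rot: [-0.001, 0.74, 0.672, -0.002]
contact_force: [-0.3, 0.1, -0.4]
finger_gap: 0.425
clock: 24.67
eef_pos: [0.6068, 0.0074, 0.0998]
ee_rot: [0.0, 0.74, 0.673, 0.0]
contact_force: [-0.3, -0.4, 0.0]
finger_gap: 0.426
tool d [ 3.3 -1.3  7.8] rot [ 0.001 -0.    -0.001] rows 0.2
per row [ 3.3 -1.3  7.8] [ 0.001 -0.    -0.001] n 1
clock 24.67 F [-0.3 -0.4  0. ] gap 0.426 pos [606.8   7.4  99.8] q [ 0.1   0.66 -0.3   1.98  0.35  0.56 -0.54]
```

View pics/s17.png

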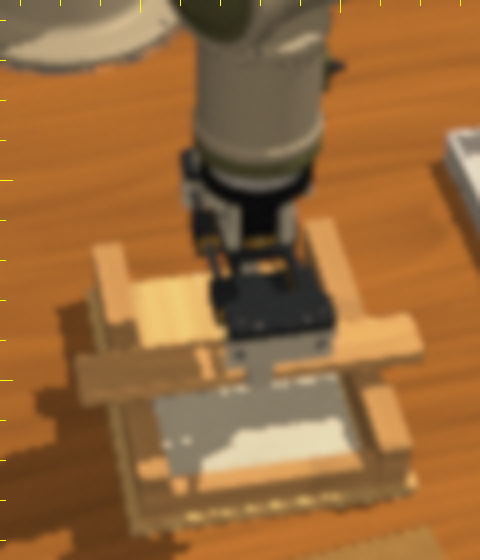

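View pics/t17.png

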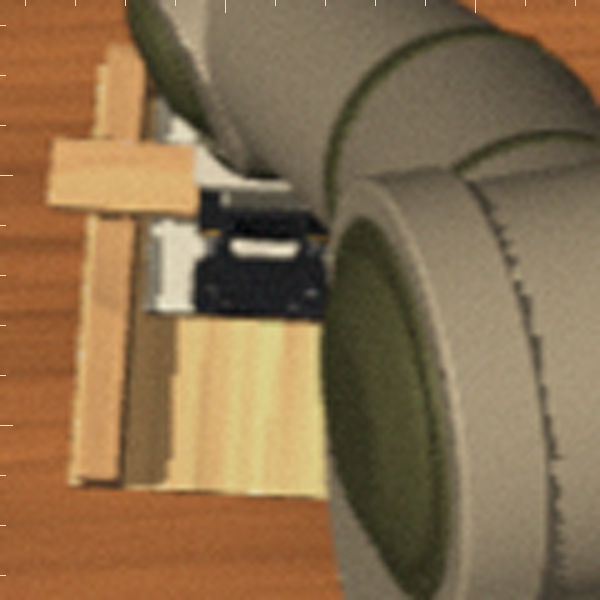

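The scene crop shows the slat level across both rails above the notches, with its left end at (78,375) and right end at (420,335). I'll check its position against the notches.

```bash
python3 - <<'E'
from h import *
t=capture("top");s=capture("scene")
def P(c,xy,o,k,z): return np.round(plane(c,[(o[0]+(x+.5)/k-.5,o[1]+(y+.5)/k-.5) for x,y in xy],z)*1000,1)
print(P(t,[(52,140),(48,206)],(255,165),5,.085))
print(P(s,[(412,315),(423,344),(76,358),(82,390)],(265,105),4,.085))
print(sense()["eef_pos"])
yaw=-.094;ex=np.array([np.cos(yaw),np.sin(yaw)]);ey=np.array([-np.sin(yaw),np.cos(yaw)])
C=np.array([606,8.5])
for a in(20,-20):
  for b in(125,-125): print(a,b,(C+a*ex+b*ey).round(1))
E
```

```text
[[637.6 130.5  85. ]
 [599.9 133.5  85. ]]
[[ 601.1  133.7   85. ]
 [ 631.6  130.6   85. ]
 [ 577.1 -113.7   85. ]
 [ 608.9 -116.6   85. ]]
[0.60665246 0.00763642 0.09957446]
20 125 [637.6 131.1]
20 -125 [ 614.2 -117.8]
-20 125 [597.8 134.8]
-20 -125 [ 574.4 -114.1]
```

```bash
python3 -m crank '[1,-0.5,3,0,0,0, 3,-1,7,0,0,0, 3,-1,10,0,0,0, 3,-1,10,0,0,0, 3,-1,10,0,0,0]'; python3 g.py 605.8 10.8 73 1.477
```

```text
clock: 25.28
eef_pos: [0.6055, 0.0109, 0.0887]
ee_rot: [-0.0, 0.739, 0.673, -0.0]
contact_force: [0.0, 0.0, -1.8]
finger_gap: 0.423
tool d [-0.1  0.3 15.7] rot [-0.001  0.     0.   ] rows 0.4
per row [-0.1  0.3 15.7] [-0.001  0.     0.   ] n 1
clock 25.28 F [ 0.   0.  -1.8] gap 0.423 pos [605.5  10.9  88.7] q [ 0.08  0.68 -0.29  1.98  0.36  0.53 -0.56]
```

Bottom of the slat is at about 60 mm. I'll lower it in small steps and watch the force.

```bash
python3 -m crank '[0,0,2,0,0,0, 0,0,4,0,0,0, 0,0,6,0,0,0, 0,0,7,0,0,0]'; python3 -m crank '[0,0,2,0,0,0, 0,0,3,0,0,0, 0,0,4,0,0,0]'
```

```text
clock: 25.62
eef_pos: [0.6056, 0.0107, 0.0818]
ee_rot: [-0.0, 0.74, 0.673, -0.0]
contact_force: [0.4, -0.5, -0.7]
finger_gap: 0.427
clock: 25.87
eef_pos: [0.6057, 0.0108, 0.0779]
ee_rot: [-0.0, 0.74, 0.673, -0.0]
contact_force: [0.0, -0.3, -1.0]
finger_gap: 0.426
```

```bash
python3 -m crank '[0,0,1,0,0,0, 0,0,2,0,0,0, 0,0,3,0,0,0]'; python3 -m crank '[0,0,1,0,0,0, 0,0,1.5,0,0,0]'; python3 -m crank '[0,0,0.5,0,0,0, 0,0,1,0,0,0]'
```

```text
clock: 26.12
eef_pos: [0.6058, 0.0108, 0.075]
ee_rot: [0.0, 0.74, 0.673, 0.0]
contact_force: [0.2, -0.1, -0.5]
finger_gap: 0.428
clock: 26.28
eef_pos: [0.6057, 0.0108, 0.0735]
ee_rot: [-0.0, 0.74, 0.673, -0.0]
contact_force: [1.2, -0.3, -1.2]
finger_gap: 0.426
clock: 26.45
eef_pos: [0.6057, 0.0108, 0.0731]
ee_rot: [0.0, 0.74, 0.673, -0.0]
contact_force: [-3.1, -0.0, 12.7]
finger_gap: 0.428
```

Contact came at z = 73.1, which is exactly the notch floor height. I'll release and retreat.

```bash
python3 -m crank '[0,0,-0.5,0,0,0,0,0,-0.5,0,0,0,0,0,-0.5,0,0,0,0,0,-0.5,0,0,0]' 0.4; python3 -m crank '[0,0,-10,0,0,0, 0,0,-30,0,0,0, 0,0,-60,0,0,0, 0,0,-90,0,0,0, 0,0,-120,0,0,0]'; python3 g.py 450 -250 220 1.477; python3 -m crank '[-20,-10,0,0,0,0, -55,-35,0,0,0,0, -90,-60,0,0,0,0, -125,-80,0,0,0,0, -155,-100,0,0,0,0]';python3 -m crank '[-35,-10,0,0,0,0, -70,-15,0,0,0,0, -100,-20,0,0,0,0, -115,-20,0,0,0,0, -115,-20,0,0,0,0]'; python3 - <<'E'
from h import *
c=capture("scene");crop(c,255,125,475,245,3,"s18")
c=capture("top");crop(c,145,165,375,310,3,"t18");crop(c,255,165,365,275,5,"t19")
cv2.imwrite("pics/topE.png",c["img"][:,:,::-1])
E
```

```text
clock: 26.78
eef_pos: [0.6058, 0.0108, 0.0731]
ee_rot: [0.0, 0.74, 0.673, 0.0]
contact_force: [0.8, 0.6, -0.3]
finger_gap: 0.594
clock: 27.2
eef_pos: [0.6054, 0.0109, 0.1949]
ee_rot: [-0.0, 0.739, 0.673, -0.0]
contact_force: [1.0, -0.0, -0.1]
finger_gap: 0.602
tool d [-274.3 -130.3  -25.1] rot [-0.001 -0.     0.   ] rows 7.3
per row [-34.3 -16.3  -3.1] [-0. -0.  0.] n 8
clock 27.2 F [ 1.  -0.  -0.1] gap 0.602 pos [605.4  10.9 194.9] q [ 0.14  0.54 -0.37  1.91  0.28  0.74 -0.48]
clock: 27.62
eef_pos: [0.49, -0.1359, 0.1938]
ee_rot: [0.0, 0.74, 0.673, -0.0]
contact_force: [-0.5, 0.0, 0.2]
finger_gap: 0.599
clock: 28.03
eef_pos: [0.4597, -0.2509, 0.1936]
ee_rot: [0.001, 0.742, 0.671, -0.001]
contact_force: [1.1, -0.1, -0.8]
finger_gap: 0.598
```

View pics/s18.png

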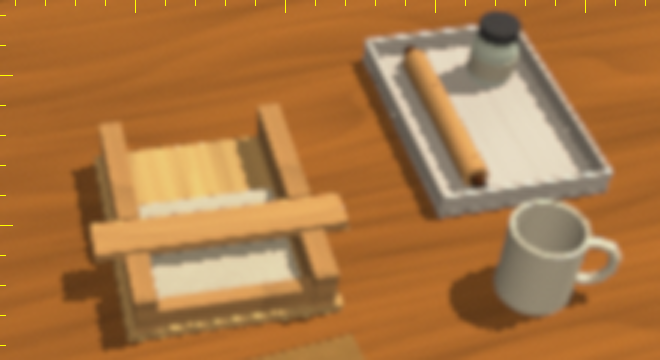

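View pics/t19.png

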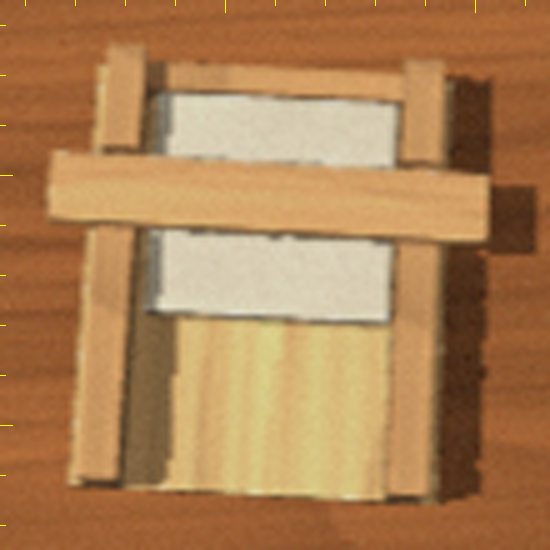

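View pics/topE.png

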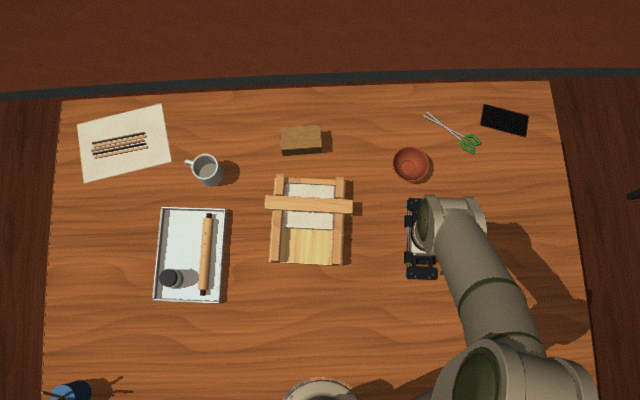

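Both views show the slat down in both notches, the panel against the stop, the pin flat and the jar upright in the tray. The mug, bowl and carton are unmoved. I'll do a last numeric check and hand in.

```bash
python3 - <<'E'
from h import *
t=capture("top")
def P(c,xy,o,k,z): return np.round(plane(c,[(o[0]+(x+.5)/k-.5,o[1]+(y+.5)/k-.5) for x,y in xy],z)*1000,1)
b=P(t,[(52,151),(490,176),(490,241),(48,217)],(255,165),5,.058);print(b,b.mean(0),np.linalg.norm(b[0]-b[1]))
print(P(t,[(150,312),(388,321)],(255,165),5,.03).mean(0),"expect ~540,16.8")
s=sense();print(s["clock"],s["contact_force"].round(1))
job_done()
E
```

```text
[[ 638.   133.2   58. ]
 [ 612.1 -115.5   58. ]
 [ 574.4 -113.1   58. ]
 [ 599.6  136.3   58. ]] [606.025  10.225  58.   ] 250.04499595072883
[541.75  13.65  30.  ] expect ~540,16.8
28.1833 [0.6 0.3 1.5]
the job is handed in; nothing more can be done
```

I cleared the jar and the pin into the tray, then pushed the panel home, then laid the slat in both notches. I handed the job in at about 28 s of the 70 s allowed.

- **Jar and pin:** The last pictures show the jar upright and the pin lying flat along the tray's x.
- **Panel:** The push force jumped to about 10 N where the panel should meet the stop. My last measure of its near edge was x = 541.8 mm against about 540 expected, within the camera error. The sideways reading was about 3 mm off what I expected, still between the rails.
- **Slat:** It touched down with its underside at 44 mm, which is the notch floor height. Its centre measured (606.0, 10.2) mm against my notch estimate of (605.8, 10.8) mm. Its length measured 250 mm when I assumed it seated at that height, which supports that it is.
- **Bystanders:** The mug, bowl and carton look unmoved in the pictures; I did not measure them. The gripper was clear of everything at hand-in.

The top camera put the notch's far lip about 3 mm further in x than my board estimate, and the scene camera put its near lip about 1 mm further. I aimed about 1 mm beyond the estimate, between the two, and the slat went in without touching the sides.

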